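Find the 11 mm spacer plate by pinching and press it home in the cell holder

TASK

Three look-alike aluminium spacer plates, 8, 11 and 14 mm thick, stand in the grey rack in no known order: find the 11 mm one by pinching it with the gripper and reading the finger opening. Stand it foot down in the slot of the cell holder, between the fixed face and the sprung jaw, push it down until you feel the sprung bed below it give by about 2 mm (never 4 mm or more), and let go of it there. Leave the other two plates standing in the rack and do not disturb the bottle, the beaker or the tray.

Things in the scene. Friction and masses are not known exactly. Their poses are not given: they have to be found in the camera images.
- rack: Grey plastic rack, fixed, 60 (x) x 215 (y) x 14 mm high; origin at the centre of its underside on the bench. Three slots (7 mm wide, 9 mm deep) in a row along its y axis, 70 mm apart. In each stands one spacer plate, faces across the rack's x axis: pinch it along the rack's x.
- place0 (a point): At the start: centre of the plate in the slot at the rack's -y end, half-way up (47.5 mm above its foot's underside, which is 5 mm above the bench; tops at 100 mm). Fixed to the rack. A plate is bare aluminium, 45 mm wide (y), 95 mm tall, 80 to 180 g; body 8, 11 or 14 mm thick, one of each, order unknown.
- place1 (a point): The same for the plate in the middle slot. The lowest 10 mm of every plate is a foot 6 mm thick and 39 mm wide, alike on all three and centred under the body.
- place2 (a point): The same for the plate in the slot at the rack's +y end.
- holder: Cell holder, fixed: grey and steel block about 65 x 74 x 70 mm on a base plate 110 x 90 x 8 mm, with a slot open at the top; origin at the centre of the underside, below the slot's centre. x is across the slot (the plate's thickness), y along it (the plate's width; 50 mm between the cheeks), z up.
- mouth (a point): Point in the holder's mouth, 70 mm above its origin, axes as the holder's; the 11 mm plate, when in, is centred below it in x and y. Fixed steel face at x = +5.5 mm, sprung jaw at x = -3.5 mm at rest; both flare out by 15 degrees in the top 12 mm (mouth 15 mm wide); straight below.
- jaw (a joint): How far the sprung jaw is pushed away from the fixed face (m): 0 at rest (gap 9 mm), at most 0.0035 (gap 12.5 mm), 0.002 with the 11 mm plate in. Spring 2 N at rest plus 0.75 N per mm; its grip drags on the sliding plate with a few N (up to about 8), so the plate does not drop in by itself.
- pad (a joint): How far the sprung bed, unseen down in the slot under the plate's foot, is pressed down (m): 0 at rest, at most 0.006; it gives 1 mm for each 3 N. The bed's height is set anew each time: its top is 30 to 44 mm below the mouth.
- bottle: Amber bottle, bystander, 60 mm across, 140 mm tall; origin at the centre of its underside
- beaker: Clear beaker, bystander, 70 mm across, 85 mm tall; origin at the centre of its underside
- tray: White open tray, bystander, 90 x 130 x 35 mm; origin at the centre of its underside
Things that resemble listed ones, but are neither listed nor needed, are in the scene too. Of the things shaped like the rack, the grey one is meant.

How it is judged:
By the outcome, as a careful person would: the job done as asked, in the order asked, and still so for the second after the job is handed in, with the robot touching nothing.
It also fails if it takes over 64 s, if anything falls off the work surface, if the arm or the gripper's body presses on something with over 40 N, if the wrist force passes 120 N, or if a joint passes its speed limit or range.

ROBOT

A 6-joint arm with a two-finger parallel gripper is mounted at the origin on the work surface. World frame = base frame: x ahead of the robot, y to its left, z up, the work surface at z = 0. Lengths are in m, angles in rad, forces in N, time in s.
With the tool pointing down it reaches from about 0.25 to 0.725 m from the base axis. Payload 9.7 kg.
Tool frame: the origin (TCP) lies at the very end of the fingers, on their centre line; the grasp point (between the pads) lies 19 mm behind it; z points along the fingers, y is the direction in which the jaws open and shut (so a half turn about z gives the same grasp; the last joint's range is limited). The gripper opens to 85 mm and grips with 20 to 120 N. Pads are 22 mm wide; open, the fingers measure 114 mm over their backs; the gripper's body (76 mm by 85 mm) begins 54 mm behind the grasp point. The pads swing forward as they close: fully open they stand 13 mm farther back than shut.
Start: joints at [1.152, 0.087, 0.176, 1.66, 0, 1.571], TCP at [0.224, 0.502, 0.198] pointing down, gripper open.
Joint ranges: [-3.13, 3.13], [-0.85, 1.81], [-1.15, 1.24], [-2.2, 2.28], [-1.44, 1.52], [-3.14, 3.14]. Speed limits (rad/s): [2.22, 2.22, 2.57, 3.14, 3.14, 3.14].

INTERFACE

Orientations are given as a unit quaternion [w, x, y, z].
In Python, from rig import arm gives the robot as it stands. The module is installed in compiled form; this text tells all that it offers.
- The arm moves only by the tool carry_out, never from a script. Its argument "increments" is a list of rows, each an object of numbers: "hand": the closure, from 0 (fully open) to 1 (shut); "dx", "dy", "dz": the shift along the tool's x, y, z in mm; "rx", "ry", "rz": the turn, a rotation vector about the tool's x, y, z in degrees. A call has 1 to 10 rows; each row is the pose to reach, as a shift and turn from the pose measured when the call began, along the tool's axes at that moment; what a row does not reach only later rows make up. A row lasts 1/10 s, in which the tool goes at most 50 mm and 8.59 degrees, less where a joint would pass 70% of its speed; a pose out of reach is approached as far as the arm can. A call with a gripper value outside its range is refused whole. The fingers move at their own pace and stop on an object; "force" is the grip in N (left out, the last holds). Time passes only in rows, so rows that repeat a pose let the fingers close. It gives the time, the measured TCP pose, the force and the opening at its end, in the units of the state.
- arm.sense(): the state, without advancing time (a new reading comes with each control period).
- arm.snapshot(name): name is "side" or "top" or "wrist"; returns a dict with "pixels" (420x560x3 uint8, blue, green, red), "K" (3x3 intrinsics, pixels), "R" (3x3) and "t" (3): a world point X has camera coordinates R X + t; the wrist camera has in their place "T_tool_cam" (4x4, takes a point from camera to tool coordinates, whose origin is the TCP and whose axes are the flange's). Camera axes: x right, y down, z forward; pixel columns grow to the right and rows downward; lengths in m; the calibration is good to about 2 mm. A picture is of the moment at which its call begins: read the wrist's pose just before it. There is no depth.
- arm.finish_job(): hands the job in, once; it reports no verdict.
The state is a dict: "t": time; "joint_pos": joint angles; "qd": joint speeds; "effort": joint torques, N m; "tool_pos": TCP position; "ee_rot": TCP orientation; "wrist_force": force on the tool from outside, world axes, zero at the start; "ft_torque": the same for the moment, N m; "gripper_width": finger opening in m.
Only numpy, scipy, OpenCV 4.12 (cv2) and the standard library are available. Lean on these libraries where they do the work, as an engineer would, in place of code of your own. Each camera call takes 0.05 s, during which the arm holds its last target.

## Working session

There is one attempt and no reset: what is moved stays moved. The work goes in short steps, Python scripts to look and compute and a tool call to move; the robot and the scene stay as the last step left them, time stands still between calls to the robot, and variables do not carry over. Pictures are saved under pics/ and viewed, and the job is handed in when it is done.

Besides the shell and the picture viewer there is one more tool, called after "Emit:" as name([rows], argument=value, ...), one row to a line, values as JSON. carry_out: Moves the arm, as the interface text tells. Its arguments: {"type":"object","properties":{"increments":{"type":"array","items":{"type":"object","properties":{"hand":{"type":"number"},"dx":{"type":"number"},"dy":{"type":"number"},"dz":{"type":"number"},"rx":{"type":"number"},"ry":{"type":"number"},"rz":{"type":"number"}}}},"force":{"type":"number"}},"required":["increments"]}

```bash
mkdir -p pics; python3 - <<'E'
from rig import arm
import cv2,numpy as np
s=arm.sense(); print({k:np.round(v,4).tolist() for k,v in s.items()})
for n in ["side","top","wrist"]:
    d=arm.snapshot(n); cv2.imwrite(f"pics/a_{n}.png",d["pixels"])
    np.savez(f"a_{n}.npz",**d)
    print(n,[ (k,np.round(v,4).tolist()) for k,v in d.items() if k!="pixels"])
E
```

```text
{'t': 0.0, 'joint_pos': [1.152, 0.0874, 0.1751, 1.6598, -0.0, 1.5708], 'qd': [0.0001, 0.0004, 0.0011, 0.0002, 0.0002, -0.0014], 'effort': [-0.0004, -52.0387, 46.48, 0.0164, -0.0, -0.0], 'tool_pos': [0.2236, 0.5022, 0.1972], 'ee_rot': [-0.0001, 0.2079, 0.9782, -0.0006], 'wrist_force': [0.4925, 0.6524, -0.3913], 'ft_torque': [-0.0053, -0.0266, 0.0245], 'gripper_width': 0.0855}
side [('K', [[489.7598, 0.0, 273.7499], [0.0, 489.7598, 203.6717], [0.0, 0.0, 1.0]]), ('R', [[-0.9316, 0.3629, -0.02], [0.2701, 0.6543, -0.7064], [-0.2432, -0.6635, -0.7076]]), ('t', [0.4661, -0.1525, 1.715])]
top [('K', [[449.3049, 0.0, 279.4432], [0.0, 449.3049, 211.4138], [0.0, 0.0, 1.0]]), ('R', [[0.0102, -0.9999, 0.0111], [-0.9982, -0.0109, -0.0591], [0.0592, -0.0105, -0.9982]]), ('t', [0.0524, 0.5404, 1.1501])]
wrist [('K', [[341.9309, 0.0, 275.0061], [0.0, 341.9309, 204.4054], [0.0, 0.0, 1.0]]), ('T_tool_cam', [[-0.0006, -0.9463, -0.3232, 0.0833], [1.0, -0.0008, 0.0003, 0.0013], [-0.0005, -0.3232, 0.9463, -0.177], [0.0, 0.0, 0.0, 1.0]])]
```

View pics/a_side.png

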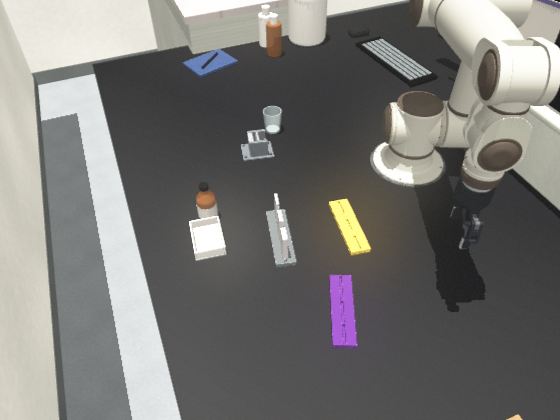

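View pics/a_top.png

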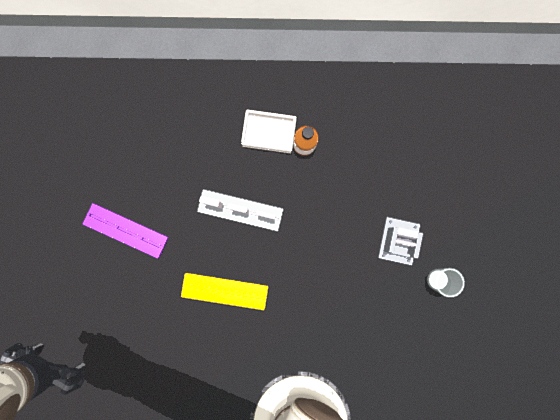

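View pics/a_wrist.png

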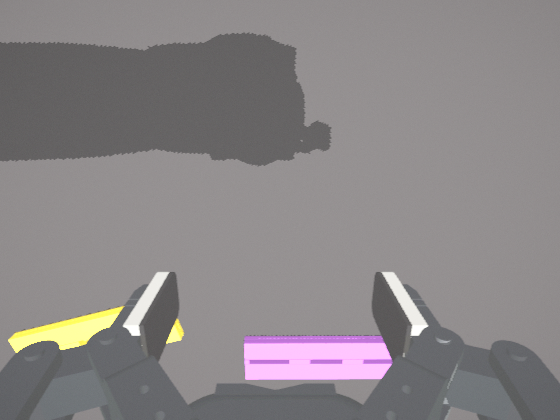

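```bash
python3 - <<'E'
import cv2,numpy as np
t=cv2.imread("pics/a_top.png"); s=cv2.imread("pics/a_side.png")
a=cv2.resize(t[180:240,190:290],(700,420),interpolation=cv2.INTER_CUBIC)
b=cv2.resize(t[205:275,370:475],(630,420),interpolation=cv2.INTER_CUBIC)
c=cv2.resize(s[185:275,240:320],(480,540),interpolation=cv2.INTER_CUBIC)
d=cv2.resize(s[100:170,230:300],(500,500),interpolation=cv2.INTER_CUBIC)
for n,i in zip("abcd",(a,b,c,d)): cv2.imwrite(f"pics/crop_{n}.png",i)
E
```

```text
(no output)
```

View pics/crop_a.png

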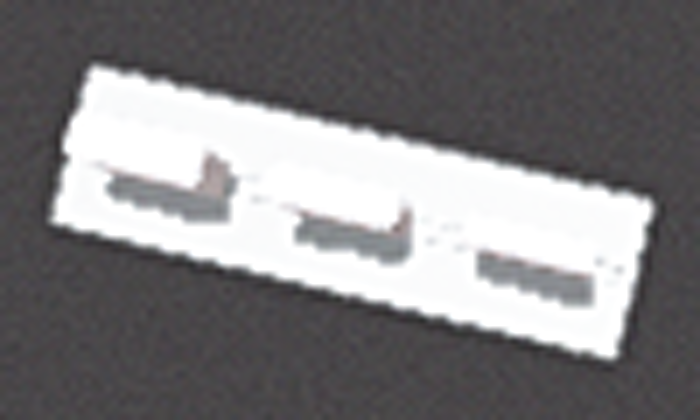

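View pics/crop_b.png

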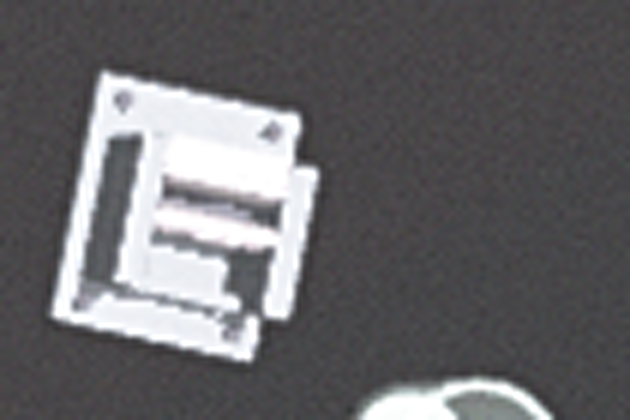

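View pics/crop_d.png

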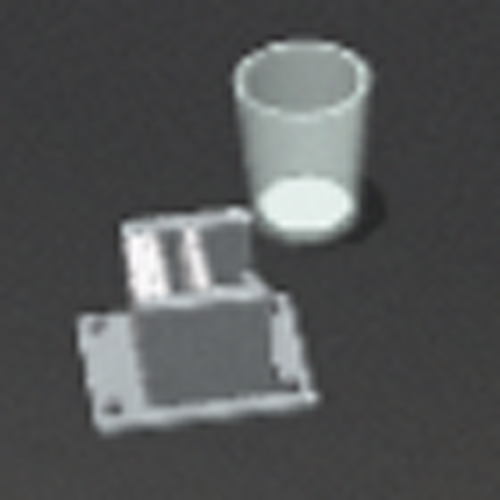

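View pics/crop_c.png

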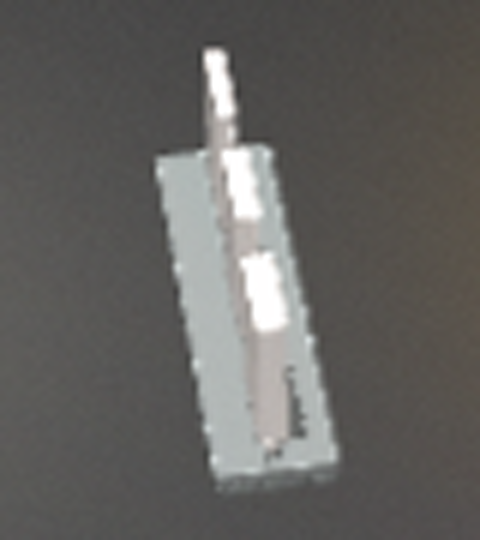

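```bash
cat > h.py <<'E'
import cv2,numpy as np
def ray(d,u,v):
    K,R,t=d["K"],d["R"],d["t"]
    c=-R.T@t; r=R.T@np.linalg.inv(K)@np.array([u,v,1.0]); return c,r
def onz(d,u,v,z):
    c,r=ray(d,u,v); return c+r*(z-c[2])/r[2]
def proj(d,X):
    p=d["K"]@(d["R"]@np.asarray(X,float)+d["t"]); return p[:2]/p[2]
E
python3 - <<'E'
from h import *
d=np.load("a_top.npz"); im=d["pixels"]
hsv=cv2.cvtColor(im,cv2.COLOR_BGR2HSV)
m=((hsv[...,1]<60)&(hsv[...,2]>100)).astype(np.uint8)
n,l,st,ce=cv2.connectedComponentsWithStats(m)
for nm,(x0,y0,x1,y1),z in [("rack",(190,180,290,240),.014),("holder",(372,210,424,270),.008)]:
    mm=np.zeros_like(m); mm[y0:y1,x0:x1]=m[y0:y1,x0:x1]
    cs,_=cv2.findContours(mm,cv2.RETR_EXTERNAL,cv2.CHAIN_APPROX_NONE)
    c=max(cs,key=cv2.contourArea).reshape(-1,2)
    P=np.array([onz(d,u,v,z)[:2] for u,v in c])
    r=cv2.minAreaRect((P*1000).astype(np.float32)); b=cv2.boxPoints(r)
    print(nm,r,np.round(b,1).tolist())
# holder base corners from crop b (x6, +370,+205)
q=[(103,72),(300,115),(250,360),(52,318)]
for u,v in q: print(np.round(onz(d,370+u/6,205+v/6,.008)*1000,1))
q=[(92,65),(655,198),(618,360),(50,222)]
for u,v in q: print("r",np.round(onz(d,190+u/7,180+v/7,.014)*1000,1))
E
```

```text
rack ((543.343994140625, 161.5979766845703), (219.4228515625, 63.597206115722656), 76.98074340820312) [[487.6000061035156, 61.900001525878906], [549.5999755859375, 47.5], [599.0, 261.29998779296875], [537.0999755859375, 275.70001220703125]]
holder ((466.0945129394531, -260.31683349609375), (104.58247375488281, 112.71625518798828), 78.2586669921875) [[400.29998779296875, -300.0], [510.6000061035156, -323.0], [531.9000244140625, -220.60000610351562], [421.6000061035156, -197.6999969482422]]
[ 528.7 -224.     8. ]
[ 510.8 -310.     8. ]
[ 404.3 -287.4    8. ]
[ 421.6 -201.4    8. ]
r [595.4 257.2  14. ]
r [548.2  47.5  14. ]
r [487.9  60.6  14. ]
r [536.8 271.5  14. ]
```

```bash
cat >> h.py <<'E'
from scipy.spatial.transform import Rotation as Ro
def pose(s):
    w,x,y,z=s["ee_rot"]; return np.array(s["tool_pos"]),Ro.from_quat([x,y,z,w])
def delta(s,target,yaw):  # tool y at world yaw deg, tool down
    p,R=pose(s)
    best=None
    for yy in (yaw,yaw+180):
        a=np.radians(yy); y=np.array([np.cos(a),np.sin(a),0]); z=np.array([0,0,-1.]); x=np.cross(y,z)
        Rt=Ro.from_matrix(np.c_[x,y,z]); rv=np.degrees((R.inv()*Rt).as_rotvec())
        if best is None or np.linalg.norm(rv)<np.linalg.norm(best): best=rv
    return np.round(R.inv().apply((np.array(target)-p)*1000),1),np.round(best,2)
E
python3 - <<'E'
from h import *
from rig import arm
print(delta(arm.sense(),[.542,.1595,.2],-12.9))
E
```

```text
(array([-430.3, -183.6,   -2.5]), array([-5.00e-02,  4.00e-02,  7.89e+01]))
```

Emit:
carry_out([
  {"dx": -43,"dy": -18.4,"rz": 7.9,"hand": 0},
  {"dx": -86,"dy": -36.7,"rz": 15.8},
  {"dx": -129,"dy": -55,"rz": 23.7},
  {"dx": -172,"dy": -73.4,"rz": 31.6},
  {"dx": -215,"dy": -91.8,"rz": 39.5},
  {"dx": -258,"dy": -110.2,"rz": 47.3},
  {"dx": -301,"dy": -128.5,"rz": 55.2},
  {"dx": -344,"dy": -146.9,"rz": 63.1},
  {"dx": -387,"dy": -165.2,"rz": 71},
  {"dx": -430,"dy": -183.6,"dz": 0,"rz": 78.9},
], force=40)

```text
validation failed for argument at $.in...
```

```bash
python3 - <<'E'
from h import *
from rig import arm
s=arm.sense(); print(s["t"],s["tool_pos"],delta(s,[.542,.1595,.2],-12.9))
d=arm.snapshot("wrist"); cv2.imwrite("pics/b_wrist.png",d["pixels"])
E
```

```text
0.15 [0.2235552 0.5022724 0.1973335] (array([-430.3, -183.6,   -2.5]), array([-5.00e-02,  4.00e-02,  7.89e+01]))
```

View pics/b_wrist.png

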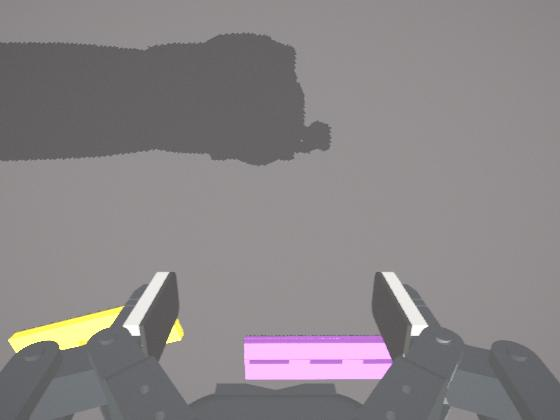

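Emit:
carry_out([
  {"dx": -43,"dy": -18.4,"dz": 0,"rx": 0,"ry": 0,"rz": 7.9,"hand": 0},
  {"dx": -86,"dy": -36.7,"dz": 0,"rx": 0,"ry": 0,"rz": 15.8,"hand": 0},
  {"dx": -129,"dy": -55,"dz": 0,"rx": 0,"ry": 0,"rz": 23.7,"hand": 0},
  {"dx": -172,"dy": -73.4,"dz": 0,"rx": 0,"ry": 0,"rz": 31.6,"hand": 0},
  {"dx": -215,"dy": -91.8,"dz": 0,"rx": 0,"ry": 0,"rz": 39.5,"hand": 0},
  {"dx": -258,"dy": -110.2,"dz": 0,"rx": 0,"ry": 0,"rz": 47.3,"hand": 0},
  {"dx": -301,"dy": -128.5,"dz": 0,"rx": 0,"ry": 0,"rz": 55.2,"hand": 0},
  {"dx": -344,"dy": -146.9,"dz": 0,"rx": 0,"ry": 0,"rz": 63.1,"hand": 0},
  {"dx": -387,"dy": -165.2,"dz": 0,"rx": 0,"ry": 0,"rz": 71,"hand": 0},
  {"dx": -430,"dy": -183.6,"dz": 0,"rx": 0,"ry": 0,"rz": 78.9,"hand": 0},
], force=40)

```text
t: 1.2
tool_pos: [0.5428, 0.158, 0.1976]
ee_rot: [0.0, 0.784, 0.621, -0.0]
wrist_force: [0.9, 0.6, 0.6]
gripper_width: 0.0854
```

```bash
python3 - <<'E'
from h import *
from rig import arm
s=arm.sense(); print(s["t"],s["tool_pos"],delta(s,[.542,.1595,.2],-12.9))
d=arm.snapshot("wrist"); cv2.imwrite("pics/b_wrist.png",d["pixels"]); np.savez("b_wrist.npz",p=s["tool_pos"],q=s["ee_rot"],**d)
E
```

```text
1.2 [0.54280498 0.15800237 0.19756182] (array([ 1.3, -1.1, -2.4]), array([-0.01,  0.04, -0.33]))
```

View pics/b_wrist.png

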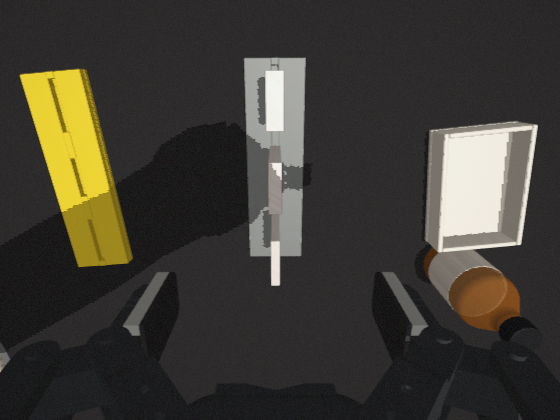

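```bash
cat >> h.py <<'E'
def wcam(d,p,q):
    T=d["T_tool_cam"]; w,x,y,z=q; R=Ro.from_quat([x,y,z,w]).as_matrix()
    Rc=R@T[:3,:3]; c=R@T[:3,3]+p
    return dict(K=d["K"],R=Rc.T,t=-Rc.T@c)
E
python3 - <<'E'
from h import *
f=np.load("b_wrist.npz"); d=wcam(f,f["p"],f["q"])
im=f["pixels"]; cv2.imwrite("pics/crop_e.png",cv2.resize(im[40:300,220:330],None,fx=2.3,fy=2.3,interpolation=cv2.INTER_CUBIC)) 
# predicted tops of plates, z=.1
y=np.array([np.sin(np.radians(12.9)),np.cos(np.radians(12.9))]); x=np.array([y[1],-y[0]])
for k in (-1,0,1):
    c=np.array([.542,.1595])+.07*k*y
    print(k,c,[np.round(proj(d,[*(c+a*.0225*y),.1]),1).tolist() for a in (-1,1)])
for v in (80,100,120,165,180,250,260,270,280):
    print(v,[ (u,int(im[v,u].mean())) for u in range(262,292)])
E
```

```text
-1 [0.52637249 0.09126672] [[274.2, 288.1], [273.9, 244.0]]
0 [0.542  0.1595] [[273.6, 217.6], [273.2, 166.3]]
1 [0.55762751 0.22773328] [[273.0, 135.4], [272.5, 74.8]]
80 [(262, 87), (263, 93), (264, 88), (265, 188), (266, 234), (267, 240), (268, 240), (269, 241), (270, 240), (271, 240), (272, 241), (273, 240), (274, 240), (275, 240), (276, 240), (277, 239), (278, 239), (279, 239), (280, 240), (281, 241), (282, 239), (283, 209), (284, 161), (285, 168), (286, 168), (287, 169), (288, 168), (289, 169), (290, 167), (291, 168)]
100 [(262, 90), (263, 87), (264, 89), (265, 173), (266, 227), (267, 240), (268, 240), (269, 240), (270, 241), (271, 240), (272, 241), (273, 241), (274, 241), (275, 241), (276, 241), (277, 240), (278, 240), (279, 241), (280, 241), (281, 241), (282, 239), (283, 209), (284, 158), (285, 166), (286, 166), (287, 165), (288, 166), (289, 166), (290, 167), (291, 167)]
120 [(262, 88), (263, 88), (264, 87), (265, 132), (266, 211), (267, 238), (268, 238), (269, 239), (270, 239), (271, 239), (272, 239), (273, 239), (274, 240), (275, 241), (276, 241), (277, 241), (278, 240), (2
[... 1556 characters left out ...]
, (291, 47)]
270 [(262, 46), (263, 43), (264, 46), (265, 45), (266, 45), (267, 44), (268, 43), (269, 43), (270, 66), (271, 188), (272, 224), (273, 224), (274, 226), (275, 228), (276, 229), (277, 230), (278, 230), (279, 195), (280, 78), (281, 45), (282, 45), (283, 44), (284, 44), (285, 44), (286, 46), (287, 42), (288, 42), (289, 44), (290, 46), (291, 46)]
280 [(262, 43), (263, 46), (264, 46), (265, 44), (266, 39), (267, 44), (268, 43), (269, 46), (270, 49), (271, 184), (272, 225), (273, 227), (274, 229), (275, 229), (276, 228), (277, 227), (278, 227), (279, 193), (280, 78), (281, 46), (282, 47), (283, 44), (284, 45), (285, 52), (286, 44), (287, 47), (288, 44), (289, 46), (290, 43), (291, 44)]
```

View pics/crop_e.png

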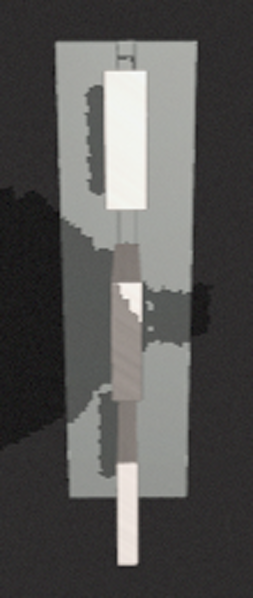

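Emit:
carry_out([
  {"dx": 4,"dy": 0.3,"dz": 40,"rx": 0,"ry": 0,"rz": 0,"hand": 0},
  {"dx": 4,"dy": 0.3,"dz": 80,"rx": 0,"ry": 0,"rz": 0,"hand": 0},
  {"dx": 4,"dy": 0.3,"dz": 115,"rx": 0,"ry": 0,"rz": 0,"hand": 0.3},
  {"dx": 4,"dy": 0.3,"dz": 137,"rx": 0,"ry": 0,"rz": 0,"hand": 0.6},
  {"dx": 4,"dy": 0.3,"dz": 137,"rx": 0,"ry": 0,"rz": 0,"hand": 0.7},
  {"dx": 4,"dy": 0.3,"dz": 137,"rx": 0,"ry": 0,"rz": 0,"hand": 0.7},
], force=20)

```text
t: 1.85
tool_pos: [0.5476, 0.157, 0.0601]
ee_rot: [0.001, 0.787, 0.616, -0.001]
wrist_force: [0.2, 0.4, 0.6]
gripper_width: 0.0282
```

```bash
python3 - <<'E'
from h import *
from rig import arm
s=arm.sense(); print(s["t"],s["tool_pos"],s["gripper_width"],s["wrist_force"])
d=arm.snapshot("wrist"); cv2.imwrite("pics/c_wrist.png",d["pixels"])
E
```

```text
1.85 [0.54758554 0.15697623 0.06006366] 0.028162429260591745 [0.17752466 0.36357141 0.62218469]
```

View pics/c_wrist.png

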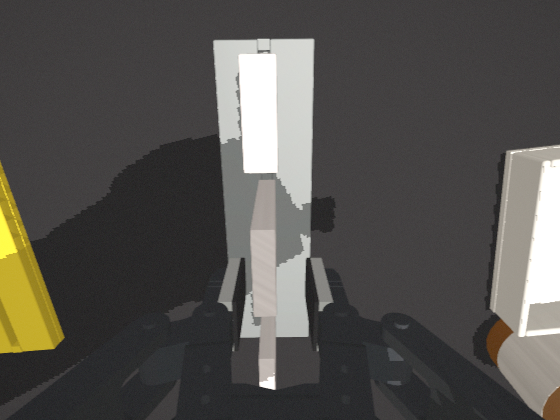

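```bash
python3 - <<'E'
from h import *
from rig import arm
s=arm.sense(); print(delta(s,[.544,.162,.06],-12.7), s["qd"])
E
```

```text
(array([ 3.7, -5.3,  1. ]), array([ 0.15,  0.11, -1.21])) [ 0.00044129 -0.00849075  0.01556365 -0.00370826  0.00078327  0.00055049]
```

Emit:
carry_out([
  {"dx": 3.7,"dy": -5.3,"dz": 1,"rx": 0.1,"ry": 0.1,"rz": -1.2,"hand": 0.7},
  {"dx": 3.7,"dy": -5.3,"dz": 1,"rx": 0.1,"ry": 0.1,"rz": -1.2,"hand": 0.7},
  {"dx": 3.7,"dy": -5.3,"dz": 1,"rx": 0.1,"ry": 0.1,"rz": -1.2,"hand": 0.7},
], force=20)

```text
t: 2.2
tool_pos: [0.5443, 0.1624, 0.061]
ee_rot: [0.001, 0.781, 0.625, 0.001]
wrist_force: [-0.5, 0.3, 0.1]
gripper_width: 0.0255
```

```bash
python3 - <<'E'
from h import *
from rig import arm
s=arm.sense(); print(delta(s,[.544,.162,.06],-12.7), s["t"],s["tool_pos"],s["wrist_force"],s["gripper_width"])
d=arm.snapshot("wrist"); cv2.imwrite("pics/d_wrist.png",d["pixels"])
s=arm.sense(); print(delta(s,[.544,.162,.06],-12.7), s["t"],s["tool_pos"])
E
```

```text
(array([-0.5, -0.2,  1. ]), array([ 0.12, -0.03,  0.02])) 2.2 [0.54432253 0.16242375 0.06097459] [-0.53060377  0.27775579  0.11861671] 0.02554769479901879
(array([-0.3, -0.2,  0.7]), array([ 0.1 , -0.02,  0.01])) 2.25 [0.54423861 0.16228946 0.06069936]
```

View pics/d_wrist.png

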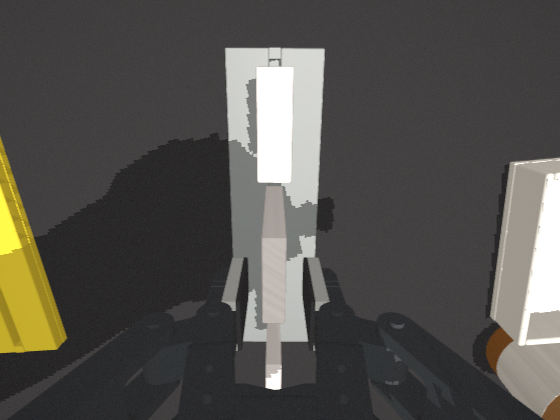

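Emit:
carry_out([
  {"dx": 0,"dy": -0.2,"dz": 0.5,"rx": 0,"ry": 0,"rz": 0,"hand": 0.85},
  {"dx": 0,"dy": -0.2,"dz": 0.5,"rx": 0,"ry": 0,"rz": 0,"hand": 1},
  {"dx": 0,"dy": -0.2,"dz": 0.5,"rx": 0,"ry": 0,"rz": 0,"hand": 1},
  {"dx": 0,"dy": -0.2,"dz": 0.5,"rx": 0,"ry": 0,"rz": 0,"hand": 1},
], force=20)

```text
t: 2.65
tool_pos: [0.5442, 0.1624, 0.0605]
ee_rot: [0.001, 0.781, 0.625, 0.001]
wrist_force: [-0.6, -1.1, 3.1]
gripper_width: 0.0103
```

```bash
python3 - <<'E'
from h import *
from rig import arm
s=arm.sense(); print(delta(s,[.544,.162,.06],-12.7), s["t"],s["tool_pos"],s["wrist_force"],s["gripper_width"])
E
```

```text
(array([-0.4, -0.1,  0.5]), array([ 0.13, -0.03,  0.01])) 2.65 [0.54423161 0.16236915 0.06050458] [-0.61595181 -1.12245883  3.0889154 ] 0.010270080184175676
```

Emit:
carry_out([
  {"dx": 0,"dy": 0,"dz": 0,"rx": 0,"ry": 0,"rz": 0,"hand": 1},
  {"dx": 0,"dy": 0,"dz": 0,"rx": 0,"ry": 0,"rz": 0,"hand": 1},
], force=20)

```text
t: 2.85
tool_pos: [0.5443, 0.1624, 0.0605]
ee_rot: [0.001, 0.781, 0.625, 0.001]
wrist_force: [-0.8, 0.2, 1.5]
gripper_width: 0.01
```

Emit:
carry_out([
  {"dx": 0,"dy": 0,"dz": 0,"rx": 0,"ry": 0,"rz": 0,"hand": 1},
  {"dx": 0,"dy": 0,"dz": 0,"rx": 0,"ry": 0,"rz": 0,"hand": 1},
], force=70)

```text
t: 3.05
tool_pos: [0.5444, 0.1624, 0.0607]
ee_rot: [0.001, 0.781, 0.625, 0.001]
wrist_force: [-0.1, -0.4, 3.7]
gripper_width: 0.0081
```

Emit:
carry_out([
  {"dx": 0,"dy": 0,"dz": -10,"rx": 0,"ry": 0,"rz": 0,"hand": 1},
  {"dx": 0,"dy": 0,"dz": -30,"rx": 0,"ry": 0,"rz": 0,"hand": 1},
  {"dx": 0,"dy": 0,"dz": -65,"rx": 0,"ry": 0,"rz": 0,"hand": 1},
  {"dx": 0,"dy": 0,"dz": -100,"rx": 0,"ry": 0,"rz": 0,"hand": 1},
  {"dx": 0,"dy": 0,"dz": -125,"rx": 0,"ry": 0,"rz": 0,"hand": 1},
  {"dx": 0,"dy": 0,"dz": -130,"rx": 0,"ry": 0,"rz": 0,"hand": 1},
  {"dx": 0,"dy": 0,"dz": -130,"rx": 0,"ry": 0,"rz": 0,"hand": 1},
  {"dx": 0,"dy": 0,"dz": -130,"rx": 0,"ry": 0,"rz": 0,"hand": 1},
], force=70)

```text
t: 3.85
tool_pos: [0.5436, 0.1622, 0.1891]
ee_rot: [0.0, 0.781, 0.625, 0.0]
wrist_force: [-0.0, -0.8, -1.5]
gripper_width: 0.0085
```

```bash
python3 - <<'E'
from h import *
from rig import arm
s=arm.sense(); print(delta(s,[.45,-.325,.19],-11.9), s["t"],s["tool_pos"],s["wrist_force"],s["gripper_width"],s["joint_pos"])
d=arm.snapshot("side"); cv2.imwrite("pics/e_side.png",cv2.resize(d["pixels"][120:300,220:400],(600,600)))
d=arm.snapshot("wrist"); cv2.imwrite("pics/e_wrist.png",d["pixels"])
E
```

```text
(array([-495.8,   15.8,   -0.8]), array([ 0.04,  0.02, -0.8 ])) 3.85 [0.54360131 0.16218042 0.18905911] [-0.00890637 -0.75685427 -1.48096737] 0.008453828372334049 [ 2.90262585e-01  1.25237349e-01  2.00387312e-01  1.64556094e+00
 -5.79661868e-04  2.08268419e+00]
```

View pics/e_side.png

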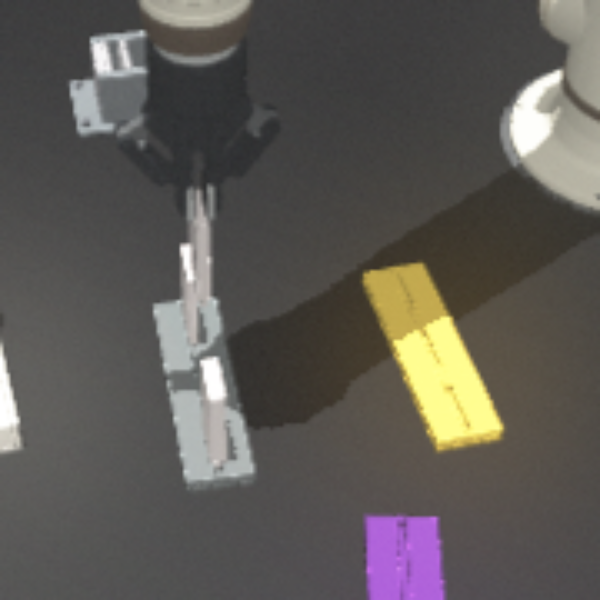

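View pics/e_wrist.png

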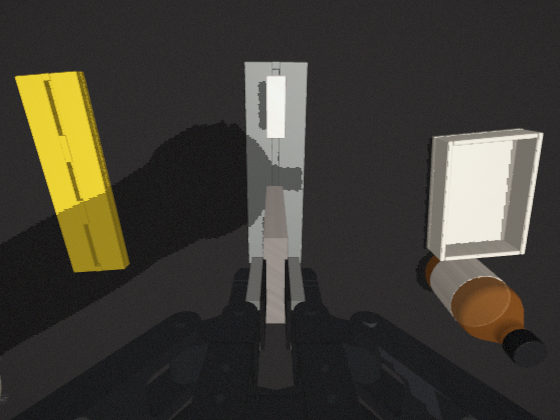

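```bash
python3 - <<'E'
from h import *
f=np.load("b_wrist.npz"); d=wcam(f,f["p"],f["q"]); im=f["pixels"].astype(float).mean(2)
y=np.array([np.sin(np.radians(12.9)),np.cos(np.radians(12.9))]); x=np.array([y[1],-y[0]])
for k,px in ((-1,9.3),(0,13.4),(1,18.0)):
    c=np.array([.544,.162])+.07*k*y
    a=proj(d,[*(c+.005*x),.1]);b=proj(d,[*(c-.005*x),.1]); s=np.linalg.norm(a-b)/10
    print(k,s,px/s)
E
```

```text
-1 1.1078233607227221 8.39484012499327
0 1.1958902471668453 11.205041626307779
1 1.299169277675281 13.85500743383418
```

Emit:
carry_out([
  {"dx": -50,"dy": 1.6,"dz": 0,"rx": 0,"ry": 0,"rz": 0,"hand": 1},
  {"dx": -100,"dy": 3.2,"dz": 0,"rx": 0,"ry": 0,"rz": 0,"hand": 1},
  {"dx": -150,"dy": 4.8,"dz": 0,"rx": 0,"ry": 0,"rz": 0,"hand": 1},
  {"dx": -200,"dy": 6.4,"dz": 0,"rx": 0,"ry": 0,"rz": -0.4,"hand": 1},
  {"dx": -250,"dy": 8,"dz": 0,"rx": 0,"ry": 0,"rz": -0.4,"hand": 1},
  {"dx": -300,"dy": 9.6,"dz": 0,"rx": 0,"ry": 0,"rz": -0.8,"hand": 1},
  {"dx": -350,"dy": 11.2,"dz": 0,"rx": 0,"ry": 0,"rz": -0.8,"hand": 1},
  {"dx": -400,"dy": 12.8,"dz": 0,"rx": 0,"ry": 0,"rz": -0.8,"hand": 1},
  {"dx": -450,"dy": 14.4,"dz": 0,"rx": 0,"ry": 0,"rz": -0.8,"hand": 1},
  {"dx": -490,"dy": 15.8,"dz": 0,"rx": 0,"ry": 0,"rz": -0.8,"hand": 1},
], force=70)

```text
t: 4.95
tool_pos: [0.4497, -0.3216, 0.188]
ee_rot: [-0.0, 0.777, 0.63, -0.0]
wrist_force: [1.0, -0.1, 0.1]
gripper_width: 0.0081
```

Emit:
carry_out([
  {"dx": 0,"dy": 0,"dz": 0,"rx": 0,"ry": 0,"rz": 0,"hand": 1},
  {"dx": 0,"dy": 0,"dz": 0,"rx": 0,"ry": 0,"rz": 0,"hand": 1},
  {"dx": 0,"dy": 0,"dz": 0,"rx": 0,"ry": 0,"rz": 0,"hand": 1},
], force=70)

```text
t: 5.25
tool_pos: [0.4497, -0.3208, 0.1874]
ee_rot: [-0.001, 0.777, 0.63, -0.001]
wrist_force: [-0.2, 0.1, -1.6]
gripper_width: 0.0081
```

```bash
python3 - <<'E'
from h import *
from rig import arm
s=arm.sense(); print(delta(s,[.466,-.256,.19],-11.9), s["t"],s["tool_pos"],s["wrist_force"],s["gripper_width"],s["qd"])
d=arm.snapshot("wrist"); cv2.imwrite("pics/f_wrist.png",d["pixels"]); np.savez("f_wrist.npz",p=s["tool_pos"],q=s["ee_rot"],**d)
s=arm.sense();print(s["tool_pos"])
E
```

```text
(array([66.8,  2.6, -2.6]), array([-0.13, -0.03, -0.04])) 5.25 [ 0.44965272 -0.32077395  0.1873712 ] [-0.23081181  0.09946225 -1.62458279] 0.008073238269063476 [ 0.01798717 -0.00948124  0.00376485  0.00233694 -0.00060417 -0.00167984]
[ 0.44990871 -0.32050623  0.18770697]
```

View pics/f_wrist.png

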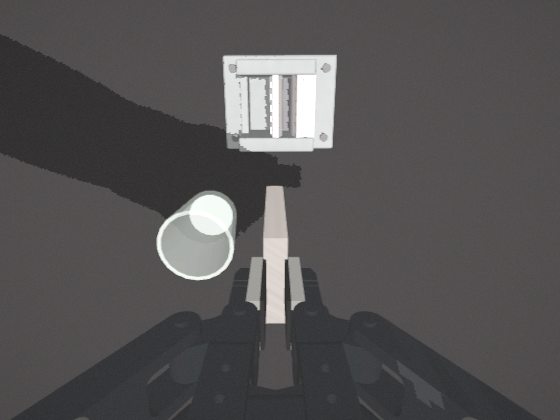

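```bash
python3 - <<'E'
from h import *
im=cv2.imread("pics/f_wrist.png")
cv2.imwrite("pics/crop_f.png",cv2.resize(im[45:160,215:345],None,fx=5,fy=5,interpolation=cv2.INTER_CUBIC))
E
```

```text
(no output)
```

View pics/crop_f.png

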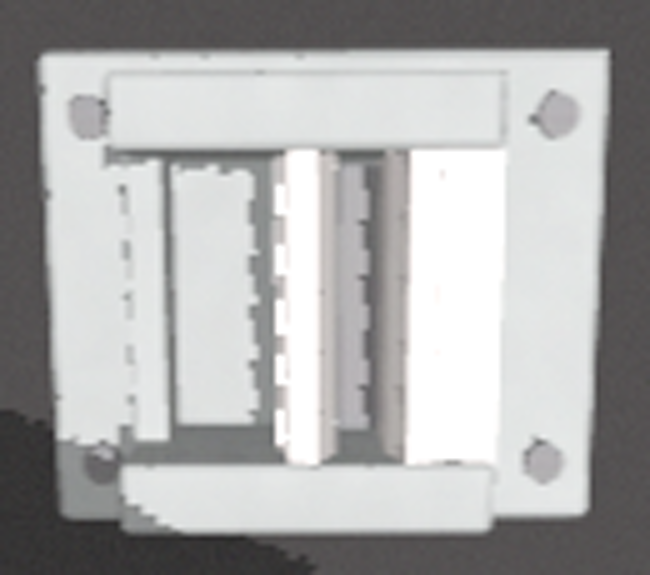

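```bash
python3 - <<'E'
from h import *
f=np.load("f_wrist.npz"); d=wcam(f,f["p"],f["q"])
c=lambda u,v,z:onz(d,215+u/5,45+v/5,z)
A=c(409,150,.07);B=c(405,462,.07);C=c(319,150,.07);D=c(322,462,.07)
print(np.round([A,B,C,D],4)[:,:2].tolist())
yv=(A-B+C-D)[:2]; L=np.linalg.norm(yv)/2; yv/=np.linalg.norm(yv); xv=np.array([yv[1],-yv[0]])
print("len",L,"yaw",np.degrees(np.arctan2(xv[1],xv[0])))
g=((A+B-C-D)[:2]/2)@xv; print("gap",g)
m=(A+B+C+D)[:2]/4 - xv*.001
print("mouth",m)
# cheek outer corners & base corners
bc=[c(40,52,.008),c(608,50,.008),c(588,515,.008),c(62,515,.008)]
bc=np.array(bc)[:,:2]; print("base",np.round(bc,4).tolist(),bc.mean(0), np.linalg.norm(bc[0]-bc[1]),np.linalg.norm(bc[1]-bc[2]), np.degrees(np.arctan2(*( bc[1]-bc[0]+bc[2]-bc[3])[::-1])))
ck=np.array([c(107,72,.07),c(505,72,.07),c(492,530,.07),c(122,530,.07)])[:,:2]
print("cheek",ck.mean(0),np.linalg.norm(ck[0]-ck[1]),np.linalg.norm(ck[2]-ck[1]))
# held plate: top edge at z = TCP+.0395
z=f["p"][2]+.0395
print("plate near/far edges", [np.round(f["p"][:2]-onz(d,u,v,z)[:2],4).tolist() for u,v in ((264,237),(288,237),(287,322),(265,322))])
R=Ro.from_quat([*f["q"][1:],f["q"][0]])
for u,v in ((264,237),(288,237),(286.5,322),(265.5,322)): print(np.round(R.inv().apply(onz(d,u,v,z)-f["p"])*1000,1))
E
```

```text
[[0.4863, -0.2321], [0.4763, -0.2809], [0.4721, -0.2291], [0.4625, -0.2779]]
len 0.04979731871872021 yaw -11.378614975636989
gap 0.01432641887728717
mouth [ 0.47334786 -0.2548019 ]
base [[0.4242, -0.1989], [0.5308, -0.2211], [0.5133, -0.3085], [0.406, -0.2859]] [ 0.46854294 -0.2536014 ] 0.10889135812918849 0.08912219843671876 -11.871748015723941
cheek [ 0.46502803 -0.25304672] 0.06326530373861716 0.07301127373170942
plate near/far edges [[-0.0005, -0.023], [-0.0108, -0.0209], [-0.0016, 0.0229], [0.0088, 0.0207]]
[ 22.7  -4.4 -39.5]
[ 22.7   6.2 -39.5]
[-22.    6.  -39.5]
[-22.1  -4.1 -39.5]
```

```bash
python3 - <<'E'
from h import *
d=np.load("a_top.npz")
cv2.imwrite("pics/crop_g.png",cv2.resize(d["pixels"][210:272,375:430],None,fx=10,fy=9.5,interpolation=cv2.INTER_NEAREST))
for m in ([.4733,-.2548],[.468,-.2540]):
    a=np.radians(-11.7); x=np.array([np.cos(a),np.sin(a)]); 
    for o in (-.0067,-.0035,.0055,.0087): print(m,o,[ (round((p[0]-375)*10),round((p[1]-210)*9.5)) for p in [proj(d,[*(np.array(m)+o*x),.07])]])
E
```

```text
[0.4733, -0.2548] -0.0067 [(304, 294)]
[0.4733, -0.2548] -0.0035 [(307, 282)]
[0.4733, -0.2548] 0.0055 [(314, 249)]
[0.4733, -0.2548] 0.0087 [(317, 237)]
[0.468, -0.254] -0.0067 [(301, 315)]
[0.468, -0.254] -0.0035 [(304, 303)]
[0.468, -0.254] 0.0055 [(311, 269)]
[0.468, -0.254] 0.0087 [(313, 257)]
```

View pics/crop_g.png

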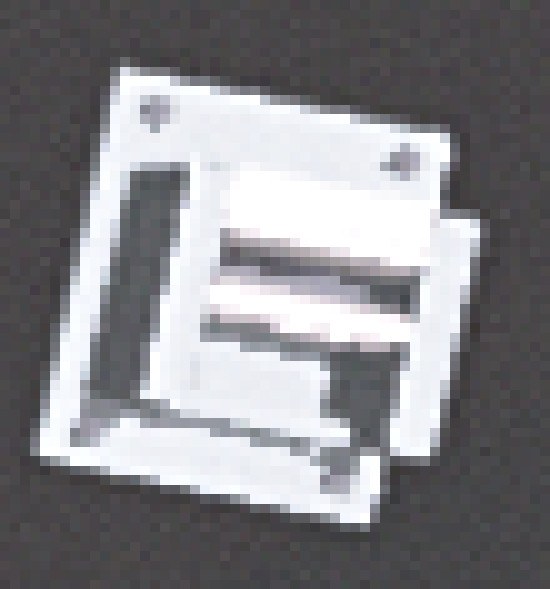

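```bash
python3 - <<'E'
from h import *
from rig import arm
s=arm.sense(); print(delta(s,[.4722,-.2546,.14],-11.7),s["t"])
E
```

```text
(array([69.1,  8.3, 47.7]), array([-0.1 , -0.02, -0.2 ])) 5.3
```

Emit:
carry_out([
  {"dx": 25,"dy": 4,"dz": 0,"rx": 0,"ry": 0,"rz": -0.2,"hand": 1},
  {"dx": 50,"dy": 8,"dz": 0,"rx": 0,"ry": 0,"rz": -0.2,"hand": 1},
  {"dx": 69,"dy": 8.3,"dz": 0,"rx": -0.1,"ry": 0,"rz": -0.2,"hand": 1},
  {"dx": 69,"dy": 8.3,"dz": 20,"rx": -0.1,"ry": 0,"rz": -0.2,"hand": 1},
  {"dx": 69,"dy": 8.3,"dz": 40,"rx": -0.1,"ry": 0,"rz": -0.2,"hand": 1},
  {"dx": 69,"dy": 8.3,"dz": 47,"rx": -0.1,"ry": 0,"rz": -0.2,"hand": 1},
  {"dx": 69,"dy": 8.3,"dz": 47,"rx": -0.1,"ry": 0,"rz": -0.2,"hand": 1},
  {"dx": 69,"dy": 8.3,"dz": 47,"rx": -0.1,"ry": 0,"rz": -0.2,"hand": 1},
  {"dx": 69,"dy": 8.3,"dz": 47,"rx": -0.1,"ry": 0,"rz": -0.2,"hand": 1},
], force=70)

```text
t: 6.2
tool_pos: [0.4726, -0.2548, 0.1418]
ee_rot: [0.001, 0.775, 0.631, 0.0]
wrist_force: [-0.2, -0.4, -1.0]
gripper_width: 0.0082
```

```bash
python3 - <<'E'
from h import *
from rig import arm
s=arm.sense(); print(delta(s,[.4722,-.2546,.14],-11.7), s["t"],s["tool_pos"],s["wrist_force"],s["gripper_width"])
d=arm.snapshot("wrist"); cv2.imwrite("pics/g_wrist.png",d["pixels"]); np.savez("g_wrist.npz",p=s["tool_pos"],q=s["ee_rot"],**d)
s=arm.sense();print(s["tool_pos"])
d=arm.snapshot("side"); cv2.imwrite("pics/g_side.png",cv2.resize(d["pixels"][60:180,200:320],(600,600),interpolation=cv2.INTER_CUBIC))
E
```

```text
(array([ 0.1, -0.4,  1.8]), array([0.08, 0.  , 0.01])) 6.2 [ 0.47261142 -0.25476173  0.14183754] [-0.22548973 -0.36521197 -0.98565623] 0.008186928357451159
[ 0.47257099 -0.2548547   0.14170954]
```

View pics/g_wrist.png

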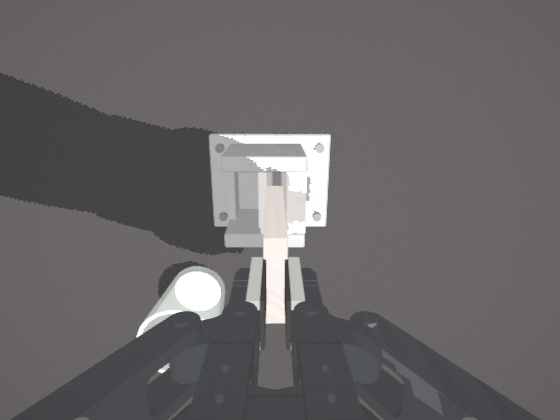

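View pics/g_side.png

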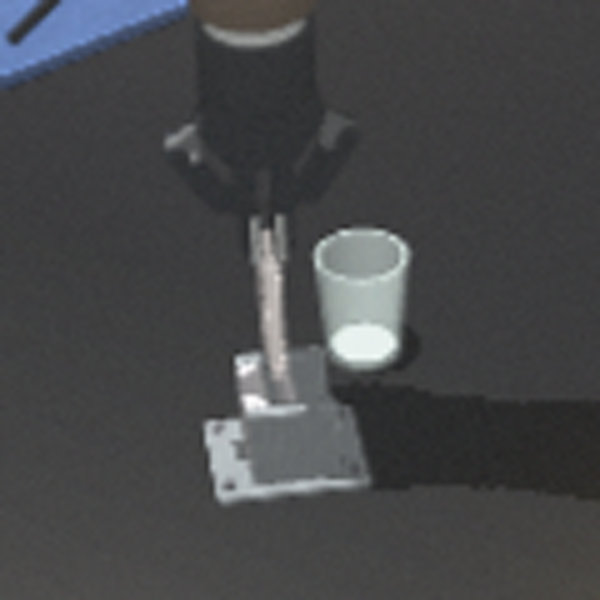

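```bash
python3 - <<'E'
from h import *
im=cv2.imread("pics/g_wrist.png")
cv2.imwrite("pics/crop_h.png",cv2.resize(im[140:245,220:320],None,fx=5.5,fy=5.5,interpolation=cv2.INTER_CUBIC))
f=np.load("g_wrist.npz"); d=wcam(f,f["p"],f["q"]);R=Ro.from_quat([*f["q"][1:],f["q"][0]])
# axis points: predicted pixel of TCP-centre line at far plate edge (tool x=22.5), foot z, and mouth
for tx,tz in ((22.5,-39.5),(22.5,45.5),(19.5,55.5),(25,71.8)): 
  print(tx,tz,[((proj(d,R.apply(np.array([tx,ty,tz])/1000)+f["p"])-[220,140])*5.5).round().tolist() for ty in (-6.7,-5.5,0,5.5,8.7)])
E
```

```text
22.5 -39.5 [[213.0, 536.0], [228.0, 536.0], [296.0, 536.0], [365.0, 536.0], [405.0, 536.0]]
22.5 45.5 [[245.0, 248.0], [255.0, 248.0], [300.0, 248.0], [345.0, 248.0], [371.0, 248.0]]
19.5 55.5 [[248.0, 249.0], [257.0, 249.0], [300.0, 249.0], [343.0, 249.0], [368.0, 249.0]]
25 71.8 [[251.0, 178.0], [260.0, 178.0], [300.0, 178.0], [341.0, 178.0], [365.0, 178.0]]
```

View pics/crop_h.png

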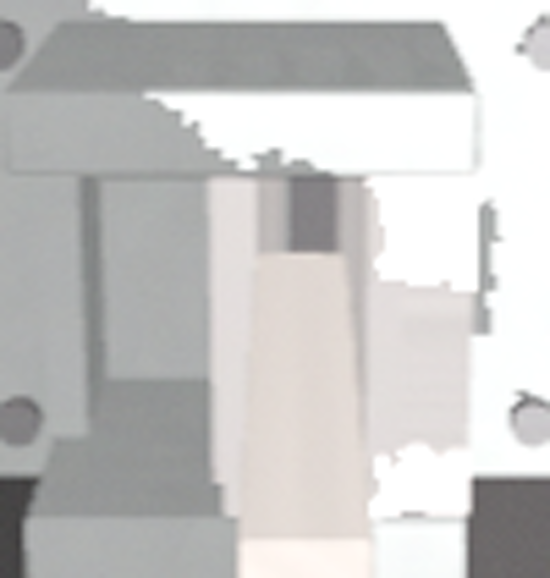

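Emit:
carry_out([
  {"dx": 0,"dy": 0.3,"dz": 8,"rx": 0,"ry": 0,"rz": 0,"hand": 1},
  {"dx": 0,"dy": 0.3,"dz": 16,"rx": 0,"ry": 0,"rz": 0,"hand": 1},
  {"dx": 0,"dy": 0.3,"dz": 22,"rx": 0,"ry": 0,"rz": 0,"hand": 1},
  {"dx": 0,"dy": 0.3,"dz": 25,"rx": 0,"ry": 0,"rz": 0,"hand": 1},
  {"dx": 0,"dy": 0.3,"dz": 26,"rx": 0,"ry": 0,"rz": 0,"hand": 1},
  {"dx": 0,"dy": 0.3,"dz": 26,"rx": 0,"ry": 0,"rz": 0,"hand": 1},
], force=70)

```text
t: 6.9
tool_pos: [0.4728, -0.2549, 0.1154]
ee_rot: [0.0, 0.776, 0.631, 0.0]
wrist_force: [0.4, 0.3, -0.9]
gripper_width: 0.0081
```

```bash
python3 - <<'E'
from h import *
from rig import arm
s=arm.sense(); print(delta(s,[.4728,-.2548,.11],-11.7), s["t"],s["tool_pos"],s["wrist_force"],s["ft_torque"],s["gripper_width"])
E
```

```text
(array([ 0.1, -0. ,  5.4]), array([ 0.06, -0.  , -0.  ])) 6.9 [ 0.4727755  -0.25493884  0.11544367] [ 0.38863674  0.25909391 -0.93047453] [-0.00812269 -0.04298274 -0.03627526] 0.00811562818323658
```

Emit:
carry_out([
  {"dx": 0,"dy": 0,"dz": 2,"rx": 0,"ry": 0,"rz": 0,"hand": 1},
  {"dx": 0,"dy": 0,"dz": 4,"rx": 0,"ry": 0,"rz": 0,"hand": 1},
  {"dx": 0,"dy": 0,"dz": 5.5,"rx": 0,"ry": 0,"rz": 0,"hand": 1},
  {"dx": 0,"dy": 0,"dz": 5.5,"rx": 0,"ry": 0,"rz": 0,"hand": 1},
], force=70)

```text
t: 7.3
tool_pos: [0.4728, -0.2549, 0.1098]
ee_rot: [0.0, 0.775, 0.631, 0.0]
wrist_force: [0.2, -0.4, -0.5]
gripper_width: 0.0083
```

Emit:
carry_out([
  {"dx": 0,"dy": 0,"dz": 2,"rx": 0,"ry": 0,"rz": 0,"hand": 1},
  {"dx": 0,"dy": 0,"dz": 4,"rx": 0,"ry": 0,"rz": 0,"hand": 1},
  {"dx": 0,"dy": 0,"dz": 4,"rx": 0,"ry": 0,"rz": 0,"hand": 1},
], force=70)

```text
t: 7.6
tool_pos: [0.473, -0.255, 0.1059]
ee_rot: [0.001, 0.776, 0.631, 0.0]
wrist_force: [1.4, -0.1, -0.2]
gripper_width: 0.0078
```

```bash
python3 - <<'E'
from h import *
from rig import arm
s=arm.sense(); print(delta(s,[.4728,-.2548,.11],-11.7), s["t"],s["tool_pos"],s["wrist_force"],s["ft_torque"],s["gripper_width"])
E
```

```text
(array([ 0.2, -0.2, -4.1]), array([ 0.09,  0.  , -0.  ])) 7.6 [ 0.47296226 -0.25499598  0.10587107] [ 1.37515676 -0.14558196 -0.17146553] [-0.07991415 -0.27440381  0.01854624] 0.007829863212582172
```

Emit:
carry_out([
  {"dx": 0,"dy": 0,"dz": 1.5,"rx": 0,"ry": 0,"rz": 0,"hand": 1},
  {"dx": 0,"dy": 0,"dz": 3,"rx": 0,"ry": 0,"rz": 0,"hand": 1},
  {"dx": 0,"dy": 0,"dz": 3,"rx": 0,"ry": 0,"rz": 0,"hand": 1},
], force=70)

```text
t: 7.9
tool_pos: [0.473, -0.255, 0.103]
ee_rot: [0.001, 0.775, 0.631, 0.0]
wrist_force: [1.1, -0.0, 3.2]
gripper_width: 0.0084
```

Emit:
carry_out([
  {"dx": 0,"dy": 0,"dz": 1.5,"rx": 0,"ry": 0,"rz": 0,"hand": 1},
  {"dx": 0,"dy": 0,"dz": 3,"rx": 0,"ry": 0,"rz": 0,"hand": 1},
  {"dx": 0,"dy": 0,"dz": 3,"rx": 0,"ry": 0,"rz": 0,"hand": 1},
], force=70)

```text
t: 8.2
tool_pos: [0.4729, -0.255, 0.0997]
ee_rot: [0.001, 0.776, 0.631, 0.0]
wrist_force: [0.1, 0.3, 1.7]
gripper_width: 0.0084
```

```bash
python3 - <<'E'
from h import *
from rig import arm
s=arm.sense(); print(delta(s,[.4728,-.2548,.11],-11.7), s["t"],s["tool_pos"],s["wrist_force"],s["ft_torque"],s["gripper_width"])
E
```

```text
(array([  0.2,  -0.1, -10.3]), array([ 0.07,  0.  , -0.  ])) 8.2 [ 0.47286149 -0.25496829  0.0996666 ] [0.10878694 0.29161973 1.69309279] [-0.12377473 -0.08683675 -0.00320953] 0.008411072812584545
```

Emit:
carry_out([
  {"dx": 0,"dy": 0,"dz": 1,"rx": 0,"ry": 0,"rz": 0,"hand": 1},
  {"dx": 0,"dy": 0,"dz": 2,"rx": 0,"ry": 0,"rz": 0,"hand": 1},
], force=70)

```text
t: 8.4
tool_pos: [0.4729, -0.255, 0.0976]
ee_rot: [0.001, 0.776, 0.631, 0.0]
wrist_force: [0.4, -0.2, 2.3]
gripper_width: 0.0081
```

Emit:
carry_out([
  {"dx": 0,"dy": 0,"dz": 1,"rx": 0,"ry": 0,"rz": 0,"hand": 1},
  {"dx": 0,"dy": 0,"dz": 1,"rx": 0,"ry": 0,"rz": 0,"hand": 1},
], force=70)

```text
t: 8.6
tool_pos: [0.4728, -0.255, 0.0963]
ee_rot: [0.0, 0.776, 0.631, 0.0]
wrist_force: [0.3, -0.8, 1.2]
gripper_width: 0.0084
```

Emit:
carry_out([
  {"dx": 0,"dy": 0,"dz": 1,"rx": 0,"ry": 0,"rz": 0,"hand": 1},
  {"dx": 0,"dy": 0,"dz": 1,"rx": 0,"ry": 0,"rz": 0,"hand": 1},
], force=70)

```text
t: 8.8
tool_pos: [0.4727, -0.255, 0.0951]
ee_rot: [0.0, 0.776, 0.631, 0.0]
wrist_force: [-0.1, -0.3, 3.2]
gripper_width: 0.0083
```

Emit:
carry_out([
  {"dx": 0,"dy": 0,"dz": 1,"rx": 0,"ry": 0,"rz": 0,"hand": 1},
  {"dx": 0,"dy": 0,"dz": 1,"rx": 0,"ry": 0,"rz": 0,"hand": 1},
], force=70)

```text
t: 9.0
tool_pos: [0.4727, -0.2549, 0.094]
ee_rot: [0.0, 0.776, 0.631, 0.0]
wrist_force: [0.5, -0.9, 1.6]
gripper_width: 0.0081
```

Emit:
carry_out([
  {"dx": 0,"dy": 0,"dz": 1,"rx": 0,"ry": 0,"rz": 0,"hand": 1},
  {"dx": 0,"dy": 0,"dz": 1,"rx": 0,"ry": 0,"rz": 0,"hand": 1},
], force=70)

```text
t: 9.2
tool_pos: [0.4727, -0.2549, 0.0928]
ee_rot: [0.0, 0.776, 0.631, 0.0]
wrist_force: [0.2, -0.0, 1.5]
gripper_width: 0.0083
```

Emit:
carry_out([
  {"dx": 0,"dy": 0,"dz": 1,"rx": 0,"ry": 0,"rz": 0,"hand": 1},
  {"dx": 0,"dy": 0,"dz": 1,"rx": 0,"ry": 0,"rz": 0,"hand": 1},
], force=70)

```text
t: 9.4
tool_pos: [0.4726, -0.2549, 0.0917]
ee_rot: [0.0, 0.776, 0.631, 0.0]
wrist_force: [1.3, 0.3, 2.4]
gripper_width: 0.0081
```

Emit:
carry_out([
  {"dx": 0,"dy": 0,"dz": 1,"rx": 0,"ry": 0,"rz": 0,"hand": 1},
  {"dx": 0,"dy": 0,"dz": 1,"rx": 0,"ry": 0,"rz": 0,"hand": 1},
], force=70)

```text
t: 9.6
tool_pos: [0.4726, -0.2549, 0.0905]
ee_rot: [0.0, 0.775, 0.631, 0.0]
wrist_force: [1.6, -0.4, 1.9]
gripper_width: 0.008
```

Emit:
carry_out([
  {"dx": 0,"dy": 0,"dz": 1,"rx": 0,"ry": 0,"rz": 0,"hand": 1},
  {"dx": 0,"dy": 0,"dz": 1,"rx": 0,"ry": 0,"rz": 0,"hand": 1},
], force=70)

```text
t: 9.8
tool_pos: [0.4726, -0.2549, 0.0893]
ee_rot: [-0.0, 0.776, 0.631, 0.0]
wrist_force: [0.5, -0.6, 1.4]
gripper_width: 0.0081
```

Emit:
carry_out([
  {"dx": 0,"dy": 0,"dz": 1,"rx": 0,"ry": 0,"rz": 0,"hand": 1},
  {"dx": 0,"dy": 0,"dz": 1,"rx": 0,"ry": 0,"rz": 0,"hand": 1},
], force=70)

```text
t: 10.0
tool_pos: [0.4726, -0.2548, 0.0881]
ee_rot: [-0.0, 0.776, 0.631, 0.0]
wrist_force: [0.5, -0.8, 1.5]
gripper_width: 0.0082
```

Emit:
carry_out([
  {"dx": 0,"dy": 0,"dz": 0.8,"rx": 0,"ry": 0,"rz": 0,"hand": 1},
  {"dx": 0,"dy": 0,"dz": 0.8,"rx": 0,"ry": 0,"rz": 0,"hand": 1},
], force=70)

```text
t: 10.2
tool_pos: [0.4726, -0.2549, 0.0874]
ee_rot: [0.0, 0.776, 0.631, 0.0]
wrist_force: [0.8, -1.6, 4.0]
gripper_width: 0.0083
```

Emit:
carry_out([
  {"dx": 0,"dy": 0,"dz": 0.6,"rx": 0,"ry": 0,"rz": 0,"hand": 1},
  {"dx": 0,"dy": 0,"dz": 0.6,"rx": 0,"ry": 0,"rz": 0,"hand": 1},
], force=70)

```text
t: 10.4
tool_pos: [0.4727, -0.255, 0.0872]
ee_rot: [0.0, 0.776, 0.631, 0.0]
wrist_force: [-0.4, 0.1, 5.0]
gripper_width: 0.0084
```

Emit:
carry_out([
  {"dx": 0,"dy": 0,"dz": 0.8,"rx": 0,"ry": 0,"rz": 0,"hand": 1},
  {"dx": 0,"dy": 0,"dz": 0.8,"rx": 0,"ry": 0,"rz": 0,"hand": 1},
], force=70)

```text
t: 10.6
tool_pos: [0.4728, -0.255, 0.0869]
ee_rot: [0.001, 0.776, 0.631, 0.0]
wrist_force: [-0.9, 0.4, 8.2]
gripper_width: 0.0084
```

```bash
python3 - <<'E'
from rig import arm
s=arm.sense(); print(s["t"],s["tool_pos"],s["wrist_force"],s["ft_torque"])
E
```

```text
10.6 [ 0.47277932 -0.25498772  0.08692785] [-0.86290987  0.41533547  8.17856822] [0.04216573 0.18706604 0.04784047]
```

Emit:
carry_out([
  {"dx": 0,"dy": 0,"dz": 0.8,"rx": 0,"ry": 0,"rz": 0,"hand": 1},
  {"dx": 0,"dy": 0,"dz": 0.8,"rx": 0,"ry": 0,"rz": 0,"hand": 1},
  {"dx": 0,"dy": 0,"dz": 0.8,"rx": 0,"ry": 0,"rz": 0,"hand": 1},
], force=70)

```text
t: 10.9
tool_pos: [0.4729, -0.2551, 0.0869]
ee_rot: [0.001, 0.776, 0.631, 0.0]
wrist_force: [-0.9, 0.8, 9.2]
gripper_width: 0.0085
```

Emit:
carry_out([
  {"dx": 0,"dy": -0.1,"dz": 0.8,"rx": 0,"ry": 0,"rz": 0,"hand": 1},
  {"dx": 0,"dy": -0.1,"dz": 1.5,"rx": 0,"ry": 0,"rz": 0,"hand": 1},
], force=70)

```text
t: 11.1
tool_pos: [0.473, -0.2551, 0.0864]
ee_rot: [0.001, 0.776, 0.631, 0.001]
wrist_force: [-2.7, 0.9, 12.5]
gripper_width: 0.0082
```

Emit:
carry_out([
  {"dx": 0,"dy": -0.1,"dz": 1.2,"rx": 0,"ry": 0,"rz": 0,"hand": 1},
], force=70)

```text
t: 11.2
tool_pos: [0.473, -0.2552, 0.0863]
ee_rot: [0.002, 0.776, 0.631, 0.001]
wrist_force: [-2.4, 0.7, 11.5]
gripper_width: 0.0078
```

```bash
python3 - <<'E'
from h import *
from rig import arm
s=arm.sense(); print(delta(s,[.4728,-.2548,.0855],-11.7),s["t"],s["tool_pos"],s["wrist_force"],s["ft_torque"],s["qd"])
d=arm.snapshot("wrist"); cv2.imwrite("pics/i_wrist.png",d["pixels"])
a=cv2.imread("pics/g_wrist.png")[180:340,220:330]; b=d["pixels"][180:340,220:330]
cv2.imwrite("pics/crop_i.png",cv2.resize(np.hstack([a,b]),None,fx=3.5,fy=3.5,interpolation=cv2.INTER_CUBIC))
s=arm.sense(); print(s["t"],s["tool_pos"],s["wrist_force"])
E
```

```text
(array([ 0.3, -0.3,  0.8]), array([ 0.25,  0.06, -0.  ])) 11.2 [ 0.47303251 -0.25517438  0.08632195] [-2.35651005  0.67493885 11.50936929] [ 0.24172982  0.45256271 -0.0005321 ] [-8.39637974e-05 -1.04857343e-02 -1.25179830e-02 -1.33444379e-02
  1.66109479e-03  5.43975749e-04]
11.25 [ 0.47305046 -0.25517715  0.08635058] [-1.7396535   0.54428545 10.98208485]
```

View pics/crop_i.png

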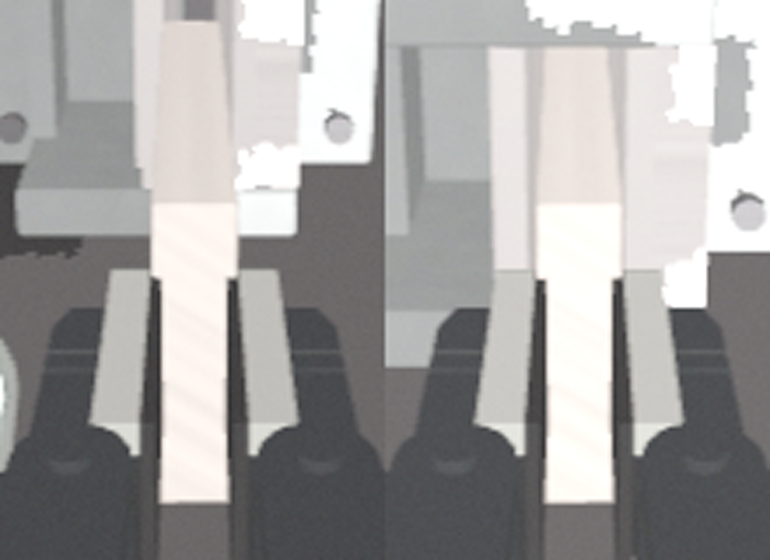

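Emit:
carry_out([
  {"dx": 0.2,"dy": -0.3,"dz": -1.5,"rx": 0.2,"ry": 0,"rz": 0,"hand": 1},
  {"dx": 0.2,"dy": -0.3,"dz": -4,"rx": 0.2,"ry": 0,"rz": 0,"hand": 1},
], force=70)

```text
t: 11.45
tool_pos: [0.4724, -0.2547, 0.0895]
ee_rot: [-0.0, 0.776, 0.631, -0.0]
wrist_force: [0.9, -0.7, -4.0]
gripper_width: 0.0081
```

Emit:
carry_out([
  {"dx": 0,"dy": 0,"dz": 0,"rx": 0,"ry": 0,"rz": 0,"hand": 1},
], force=70)

```text
t: 11.55
tool_pos: [0.4725, -0.2547, 0.0895]
ee_rot: [-0.0, 0.775, 0.631, -0.0]
wrist_force: [1.0, -0.9, 3.2]
gripper_width: 0.008
```

Emit:
carry_out([
  {"dx": 0,"dy": 0,"dz": 0.6,"rx": 0,"ry": 0,"rz": 0,"hand": 1},
], force=70)

```text
t: 11.65
tool_pos: [0.4727, -0.2548, 0.0891]
ee_rot: [0.0, 0.775, 0.631, -0.0]
wrist_force: [-0.0, -0.1, 4.4]
gripper_width: 0.0085
```

Emit:
carry_out([
  {"dx": 0,"dy": 0,"dz": 0.7,"rx": 0,"ry": 0,"rz": 0,"hand": 1},
], force=70)

```text
t: 11.75
tool_pos: [0.4728, -0.2548, 0.0886]
ee_rot: [0.0, 0.775, 0.631, -0.0]
wrist_force: [0.4, -0.7, 3.9]
gripper_width: 0.0083
```

Emit:
carry_out([
  {"dx": 0,"dy": 0,"dz": 0.7,"rx": 0,"ry": 0,"rz": 0,"hand": 1},
], force=70)

```text
t: 11.85
tool_pos: [0.4728, -0.2548, 0.0881]
ee_rot: [0.0, 0.775, 0.631, -0.0]
wrist_force: [-0.1, 0.2, 4.6]
gripper_width: 0.0082
```

Emit:
carry_out([
  {"dx": 0,"dy": 0,"dz": 0.7,"rx": 0,"ry": 0,"rz": 0,"hand": 1},
], force=70)

```text
t: 11.95
tool_pos: [0.4728, -0.2549, 0.0876]
ee_rot: [0.001, 0.776, 0.631, -0.0]
wrist_force: [-1.5, -0.6, 6.1]
gripper_width: 0.0081
```

Emit:
carry_out([
  {"dx": 0,"dy": 0,"dz": 0.8,"rx": 0,"ry": 0,"rz": 0,"hand": 1},
], force=70)

```text
t: 12.05
tool_pos: [0.4729, -0.2549, 0.0872]
ee_rot: [0.001, 0.776, 0.631, -0.0]
wrist_force: [-1.5, 1.1, 8.4]
gripper_width: 0.0083
```

Emit:
carry_out([
  {"dx": 0,"dy": 0,"dz": 1,"rx": 0,"ry": 0,"rz": 0,"hand": 1},
], force=70)

```text
t: 12.15
tool_pos: [0.473, -0.255, 0.0869]
ee_rot: [0.001, 0.776, 0.631, 0.0]
wrist_force: [-2.3, 1.4, 9.5]
gripper_width: 0.0086
```

Emit:
carry_out([
  {"dx": 0,"dy": 0,"dz": 1.1,"rx": 0,"ry": 0,"rz": 0,"hand": 1},
], force=70)

```text
t: 12.25
tool_pos: [0.4731, -0.2551, 0.0867]
ee_rot: [0.002, 0.776, 0.631, 0.0]
wrist_force: [-1.4, 1.7, 11.0]
gripper_width: 0.0086
```

Emit:
carry_out([
  {"dx": 0,"dy": 0,"dz": 1.2,"rx": 0,"ry": 0,"rz": 0,"hand": 1},
], force=70)

```text
t: 12.35
tool_pos: [0.4733, -0.2552, 0.0865]
ee_rot: [0.002, 0.776, 0.631, 0.0]
wrist_force: [-2.8, 1.4, 11.4]
gripper_width: 0.008
```

Emit:
carry_out([
  {"dx": 0.2,"dy": -0.6,"dz": 1.2,"rx": 0.25,"ry": 0,"rz": 0,"hand": 1},
  {"dx": 0.2,"dy": -0.6,"dz": 1.2,"rx": 0.25,"ry": 0,"rz": 0,"hand": 1},
], force=70)

```text
t: 12.55
tool_pos: [0.4731, -0.255, 0.0862]
ee_rot: [0.001, 0.776, 0.631, -0.001]
wrist_force: [-1.0, 2.0, 9.1]
gripper_width: 0.008
```

```bash
python3 - <<'E'
from h import *
from rig import arm
s=arm.sense(); print(delta(s,[.4728,-.2548,.0863],-11.7),s["t"],s["tool_pos"],s["wrist_force"],s["ft_torque"])
E
```

```text
(array([ 0.2, -0.3, -0.1]), array([ 0.05,  0.13, -0.  ])) 12.55 [ 0.47307791 -0.25504396  0.08623315] [-1.03304222  2.02251333  9.10460424] [0.10777346 0.24104015 0.06451668]
```

Emit:
carry_out([
  {"dx": 0.1,"dy": -0.3,"dz": 1.2,"rx": 0.05,"ry": 0.1,"rz": 0,"hand": 1},
  {"dx": 0.1,"dy": -0.3,"dz": 1.2,"rx": 0.05,"ry": 0.1,"rz": 0,"hand": 1},
], force=70)

```text
t: 12.75
tool_pos: [0.4732, -0.2551, 0.0861]
ee_rot: [0.001, 0.776, 0.631, 0.0]
wrist_force: [-1.1, 0.4, 10.3]
gripper_width: 0.0086
```

Emit:
carry_out([
  {"dx": 0,"dy": 0,"dz": 0.4,"rx": 0,"ry": 0,"rz": 0,"hand": 1},
  {"dx": 0,"dy": 0,"dz": 0.4,"rx": 0,"ry": 0,"rz": 0,"hand": 1},
], force=40)

```text
t: 12.95
tool_pos: [0.4731, -0.2551, 0.0862]
ee_rot: [0.001, 0.776, 0.631, 0.0]
wrist_force: [-1.4, 1.4, 6.9]
gripper_width: 0.008
```

Emit:
carry_out([
  {"dx": 0,"dy": 0,"dz": 0.2,"rx": 0,"ry": 0,"rz": 0,"hand": 0.9},
  {"dx": 0,"dy": 0,"dz": 0.2,"rx": 0,"ry": 0,"rz": 0,"hand": 0.8},
  {"dx": 0,"dy": 0,"dz": 0.2,"rx": 0,"ry": 0,"rz": 0,"hand": 0.65},
  {"dx": 0,"dy": 0,"dz": 0.2,"rx": 0,"ry": 0,"rz": 0,"hand": 0.65},
], force=20)

```text
t: 13.35
tool_pos: [0.473, -0.255, 0.0855]
ee_rot: [0.001, 0.776, 0.631, 0.0]
wrist_force: [-0.5, -0.3, -0.6]
gripper_width: 0.0296
```

```bash
python3 - <<'E'
from h import *
from rig import arm
s=arm.sense(); print(s["t"],s["tool_pos"],s["wrist_force"],s["gripper_width"])
d=arm.snapshot("wrist"); cv2.imwrite("pics/j_wrist.png",d["pixels"])
a=cv2.imread("pics/i_wrist.png")[180:340,220:330]; b=d["pixels"][180:340,220:330]
cv2.imwrite("pics/crop_j.png",cv2.resize(np.hstack([a,b]),None,fx=3.5,fy=3.5,interpolation=cv2.INTER_CUBIC))
E
```

```text
13.35 [ 0.47296635 -0.25497549  0.08550074] [-0.51252563 -0.28015128 -0.61399257] 0.0296134408195047
```

View pics/crop_j.png

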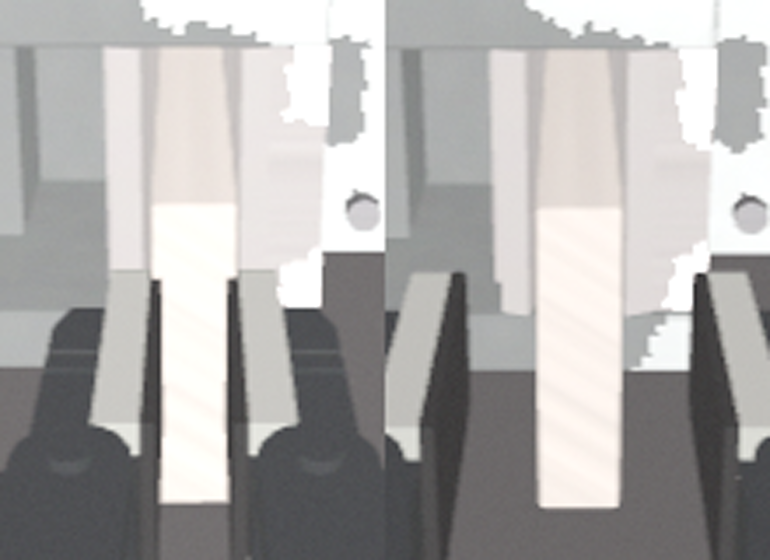

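```bash
python3 - <<'E'
from h import *
f=np.load("g_wrist.npz"); T=f["T_tool_cam"]; K=f["K"]
def px(t):
    c=T[:3,:3].T@(np.array(t)/1000-T[:3,3]); p=K@c; return p[:2]/p[2]
def edge(im,r0,r1):
    g=cv2.cvtColor(im,cv2.COLOR_BGR2GRAY).astype(float)[r0:r1,270:282].mean(1); 
    d=np.abs(np.diff(g)); k=d.argmax(); w=d[max(0,k-1):k+2]; return r0+0.5+(w*np.arange(max(0,k-1),k-1+1+len(w)-1)).sum()/w.sum() if len(w)==3 else k
for n in "gij":
    im=cv2.imread(f"pics/{n}_wrist.png"); print(n,"far",edge(im,232,246),"near",edge(im,315,332))
for z in (-39.5,-40.2,-41,-42): print(z,px([22.5,0,z]),px([-22.5,0,z]))
E
```

```text
g far 237.70821114369502 near 322.9678678678679
i far 237.70274914089347 near 323.11876127480457
j far 238.88787878787878 near 324.6804556354916
-39.5 [273.90760169 237.38497338] [274.06227132 322.73723131]
-40.2 [273.90009153 238.04913568] [274.05605153 323.68655146]
-41 [273.8914267  238.81541166] [274.0488815  324.78090557]
-42 [273.88047101 239.78428006] [274.03982508 326.16317894]
```

Emit:
carry_out([
  {"dx": 0,"dy": 0,"dz": -10,"rx": 0,"ry": 0,"rz": 0,"hand": 0.65},
  {"dx": 0,"dy": 0,"dz": -30,"rx": 0,"ry": 0,"rz": 0,"hand": 0.65},
  {"dx": 0,"dy": 0,"dz": -55,"rx": 0,"ry": 0,"rz": 0,"hand": 0.65},
  {"dx": 0,"dy": 0,"dz": -65,"rx": 0,"ry": 0,"rz": 0,"hand": 0.65},
  {"dx": 0,"dy": 0,"dz": -65,"rx": 0,"ry": 0,"rz": 0,"hand": 1},
  {"dx": 0,"dy": 0,"dz": -65,"rx": 0,"ry": 0,"rz": 0,"hand": 1},
  {"dx": 0,"dy": 0,"dz": -65,"rx": 0,"ry": 0,"rz": 0,"hand": 1},
  {"dx": 0,"dy": 0,"dz": -65,"rx": 0,"ry": 0,"rz": 0,"hand": 1},
], force=20)

```text
t: 14.2
tool_pos: [0.4725, -0.2547, 0.1495]
ee_rot: [0.0, 0.776, 0.631, -0.0]
wrist_force: [-0.5, -0.0, 0.2]
gripper_width: -0.0001
```

```bash
python3 - <<'E'
from h import *
from rig import arm
s=arm.sense(); print(delta(s,[.4728,-.2549,.13],-11.7),s["t"],s["tool_pos"],s["wrist_force"],s["gripper_width"])
d=arm.snapshot("wrist"); cv2.imwrite("pics/k_wrist.png",d["pixels"])
d=arm.snapshot("side"); cv2.imwrite("pics/k_side.png",cv2.resize(d["pixels"][60:180,200:320],(600,600),interpolation=cv2.INTER_CUBIC))
E
```

```text
(array([-0.1,  0.3, 19.5]), array([-0.01,  0.03, -0.01])) 14.2 [ 0.47251831 -0.2547023   0.14949291] [-0.49707549 -0.02160883  0.1617736 ] -0.00014729072565026092
```

View pics/k_wrist.png

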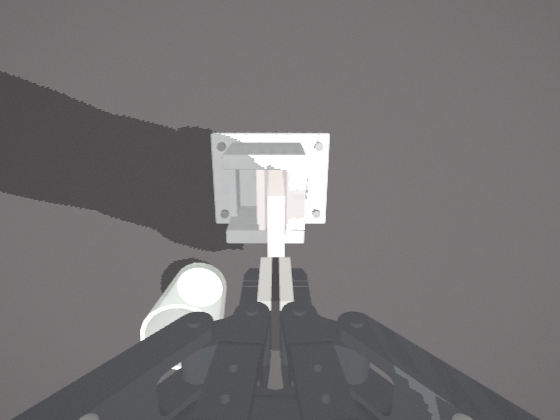

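View pics/k_side.png

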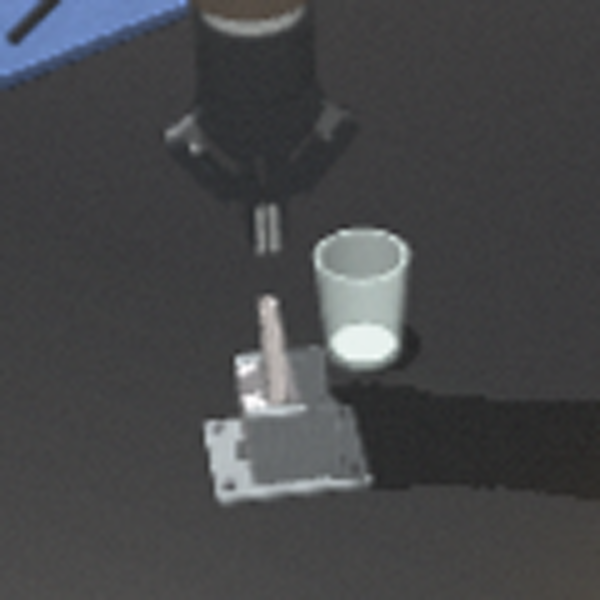

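Emit:
carry_out([
  {"dx": 0,"dy": 0.3,"dz": 10,"rx": 0,"ry": 0,"rz": 0,"hand": 1},
  {"dx": 0,"dy": 0.3,"dz": 19,"rx": 0,"ry": 0,"rz": 0,"hand": 1},
  {"dx": 0,"dy": 0.3,"dz": 21,"rx": 0,"ry": 0,"rz": 0,"hand": 1},
  {"dx": 0,"dy": 0.3,"dz": 21,"rx": 0,"ry": 0,"rz": 0,"hand": 1},
], force=20)

```text
t: 14.7
tool_pos: [0.4726, -0.2546, 0.128]
ee_rot: [-0.0, 0.776, 0.631, -0.0]
wrist_force: [-0.4, 0.4, -0.3]
gripper_width: 0.0001
```

Emit:
carry_out([
  {"dx": 0,"dy": 0,"dz": 0.6,"rx": 0,"ry": 0,"rz": 0,"hand": 1},
], force=20)

```text
t: 14.8
tool_pos: [0.4727, -0.2546, 0.1276]
ee_rot: [-0.0, 0.776, 0.631, -0.0]
wrist_force: [-0.3, 0.0, 0.4]
gripper_width: -0.0003
```

Emit:
carry_out([
  {"dx": 0,"dy": 0,"dz": 0.6,"rx": 0,"ry": 0,"rz": 0,"hand": 1},
], force=20)

```text
t: 14.9
tool_pos: [0.4727, -0.2547, 0.1272]
ee_rot: [-0.0, 0.776, 0.631, -0.0]
wrist_force: [-0.9, -0.0, -0.5]
gripper_width: -0.0001
```

Emit:
carry_out([
  {"dx": 0,"dy": 0,"dz": 0.6,"rx": 0,"ry": 0,"rz": 0,"hand": 1},
], force=20)

```text
t: 15.0
tool_pos: [0.4728, -0.2547, 0.1268]
ee_rot: [0.0, 0.776, 0.631, -0.0]
wrist_force: [0.2, 0.3, 0.7]
gripper_width: -0.0003
```

Emit:
carry_out([
  {"dx": 0,"dy": 0,"dz": 0.6,"rx": 0,"ry": 0,"rz": 0,"hand": 1},
], force=20)

```text
t: 15.1
tool_pos: [0.4729, -0.2548, 0.1263]
ee_rot: [0.0, 0.776, 0.631, -0.0]
wrist_force: [-0.3, -0.1, 0.6]
gripper_width: -0.0001
```

Emit:
carry_out([
  {"dx": 0,"dy": 0,"dz": 0.7,"rx": 0,"ry": 0,"rz": 0,"hand": 1},
], force=20)

```text
t: 15.2
tool_pos: [0.473, -0.2549, 0.1257]
ee_rot: [0.001, 0.776, 0.631, -0.0]
wrist_force: [-0.5, 0.6, 0.4]
gripper_width: -0.0001
```

Emit:
carry_out([
  {"dx": 0,"dy": 0,"dz": 0.7,"rx": 0,"ry": 0,"rz": 0,"hand": 1},
], force=20)

```text
t: 15.3
tool_pos: [0.473, -0.2549, 0.125]
ee_rot: [0.001, 0.776, 0.631, -0.0]
wrist_force: [0.2, -0.2, 0.6]
gripper_width: 0.0002
```

Emit:
carry_out([
  {"dx": 0,"dy": -0.3,"dz": 0.6,"rx": 0.05,"ry": 0,"rz": 0,"hand": 1},
], force=20)

```text
t: 15.4
tool_pos: [0.4728, -0.2548, 0.1244]
ee_rot: [0.0, 0.776, 0.631, -0.0]
wrist_force: [0.0, -1.3, -0.2]
gripper_width: -0.0
```

Emit:
carry_out([
  {"dx": 0,"dy": 0,"dz": 0.6,"rx": 0,"ry": 0,"rz": 0,"hand": 1},
], force=20)

```text
t: 15.5
tool_pos: [0.4727, -0.2548, 0.1238]
ee_rot: [0.0, 0.776, 0.631, -0.0]
wrist_force: [-0.4, -0.6, 0.2]
gripper_width: -0.0003
```

Emit:
carry_out([
  {"dx": 0,"dy": 0,"dz": 0.6,"rx": 0,"ry": 0,"rz": 0,"hand": 1},
], force=20)

```text
t: 15.6
tool_pos: [0.4727, -0.2548, 0.1231]
ee_rot: [0.0, 0.776, 0.631, -0.0]
wrist_force: [0.5, -0.0, 0.0]
gripper_width: 0.0
```

```bash
python3 - <<'E'
from h import *
from rig import arm
d=arm.snapshot("wrist"); 
cv2.imwrite("pics/l_wrist.png",cv2.resize(d["pixels"][150:350,200:350],None,fx=3.5,fy=3,interpolation=cv2.INTER_CUBIC))
d=arm.snapshot("side"); cv2.imwrite("pics/l_side.png",cv2.resize(d["pixels"][80:160,210:290],(600,600),interpolation=cv2.INTER_CUBIC))
E
```

```text
(no output)
```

View pics/l_wrist.png

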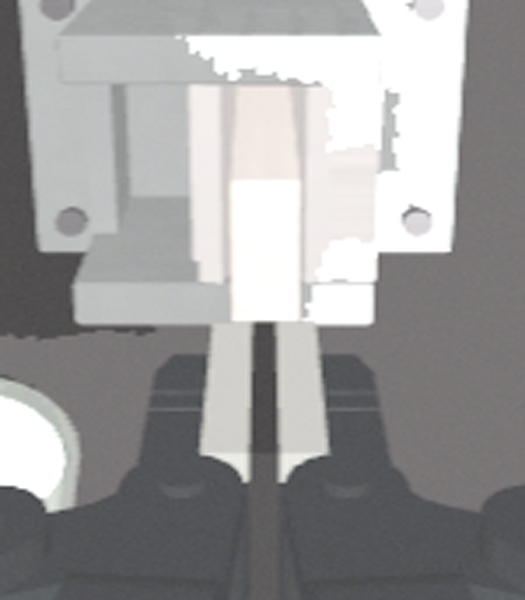

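View pics/l_side.png

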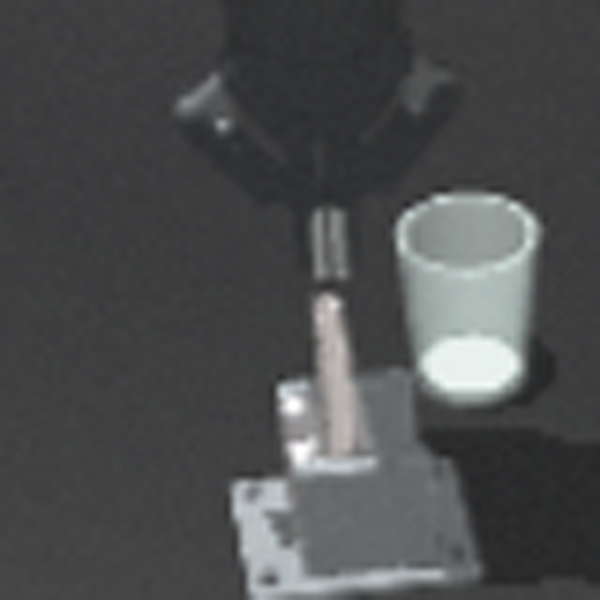

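```bash
python3 - <<'E'
from h import *
f=np.load("g_wrist.npz"); T=f["T_tool_cam"]; K=f["K"]
def px(t):
    c=T[:3,:3].T@(np.array(t)/1000-T[:3,3]); p=K@c; return p[:2]/p[2]
for z in (-15,-10,-5,0,5): print(z,px([11,5,z]).round(1),px([11,0,z]).round(1))
for z in (-1,0,1,2,3,4,5,6): print("plate top at",z,px([22.5,0,z]).round(1),(px([22.5,5.5,z])-px([22.5,-5.5,z]))[0].round(2))
print(150+180/3)
im=cv2.imread("pics/l_wrist.png")
E
```

```text
-15 [283.8 238.1] [274.2 238.1]
-10 [283.6 234.1] [274.2 234.1]
-5 [283.4 230.4] [274.2 230.4]
0 [283.2 226.9] [274.3 226.9]
5 [283.  223.5] [274.3 223.5]
plate top at -1 [274.2 208.1] 20.14
plate top at 0 [274.2 207.5] 20.04
plate top at 1 [274.3 206.9] 19.94
plate top at 2 [274.3 206.3] 19.84
plate top at 3 [274.3 205.7] 19.74
plate top at 4 [274.3 205.1] 19.64
plate top at 5 [274.3 204.5] 19.55
plate top at 6 [274.3 204. ] 19.45
210.0
```

Emit:
carry_out([
  {"dx": 0,"dy": 0,"dz": 0.7,"rx": 0,"ry": 0,"rz": 0,"hand": 1},
], force=20)

```text
t: 15.8
tool_pos: [0.4727, -0.2548, 0.1224]
ee_rot: [0.0, 0.776, 0.631, -0.0]
wrist_force: [-0.2, 0.4, -0.7]
gripper_width: 0.0002
```

Emit:
carry_out([
  {"dx": 0,"dy": 0,"dz": 0.7,"rx": 0,"ry": 0,"rz": 0,"hand": 1},
], force=20)

```text
t: 15.9
tool_pos: [0.4727, -0.2548, 0.1217]
ee_rot: [0.0, 0.776, 0.631, -0.0]
wrist_force: [0.1, 0.2, 0.2]
gripper_width: 0.0
```

Emit:
carry_out([
  {"dx": 0,"dy": 0,"dz": 0.7,"rx": 0,"ry": 0,"rz": 0,"hand": 1},
], force=20)

```text
t: 16.0
tool_pos: [0.4727, -0.2549, 0.1209]
ee_rot: [0.0, 0.776, 0.631, -0.0]
wrist_force: [-0.5, 0.0, 0.8]
gripper_width: 0.0001
```

Emit:
carry_out([
  {"dx": 0,"dy": 0,"dz": 0.7,"rx": 0,"ry": 0,"rz": 0,"hand": 1},
], force=20)

```text
t: 16.1
tool_pos: [0.4728, -0.2548, 0.1201]
ee_rot: [0.0, 0.776, 0.631, -0.0]
wrist_force: [0.1, 0.6, 0.5]
gripper_width: -0.0003
```

Emit:
carry_out([
  {"dx": 0,"dy": 0,"dz": 0.7,"rx": 0,"ry": 0,"rz": 0,"hand": 1},
], force=20)

```text
t: 16.2
tool_pos: [0.4727, -0.2549, 0.1194]
ee_rot: [0.0, 0.776, 0.631, -0.0]
wrist_force: [-0.2, -0.0, 0.6]
gripper_width: 0.0004
```

Emit:
carry_out([
  {"dx": 0,"dy": 0,"dz": 0.7,"rx": 0,"ry": 0,"rz": 0,"hand": 1},
], force=20)

```text
t: 16.3
tool_pos: [0.4727, -0.2548, 0.1186]
ee_rot: [0.0, 0.776, 0.631, -0.0]
wrist_force: [-0.2, -0.0, -0.4]
gripper_width: -0.0001
```

Emit:
carry_out([
  {"dx": 0,"dy": 0,"dz": 0.7,"rx": 0,"ry": 0,"rz": 0,"hand": 1},
], force=20)

```text
t: 16.4
tool_pos: [0.4727, -0.2548, 0.1178]
ee_rot: [0.0, 0.776, 0.631, -0.0]
wrist_force: [-0.1, -1.4, 0.9]
gripper_width: -0.0002
```

Emit:
carry_out([
  {"dx": 0,"dy": 0,"dz": 0.7,"rx": 0,"ry": 0,"rz": 0,"hand": 1},
], force=20)

```text
t: 16.5
tool_pos: [0.4727, -0.2548, 0.117]
ee_rot: [0.0, 0.776, 0.631, -0.0]
wrist_force: [-0.6, -0.1, -0.5]
gripper_width: -0.0001
```

```bash
python3 - <<'E'
from h import *
from rig import arm
d=arm.snapshot("wrist"); 
cv2.imwrite("pics/m_wrist.png",cv2.resize(d["pixels"][150:350,200:350],None,fx=3.5,fy=3,interpolation=cv2.INTER_CUBIC))
d=arm.snapshot("side"); cv2.imwrite("pics/m_side.png",cv2.resize(d["pixels"][80:160,210:290],(600,600),interpolation=cv2.INTER_CUBIC))
E
```

View pics/m_side.png

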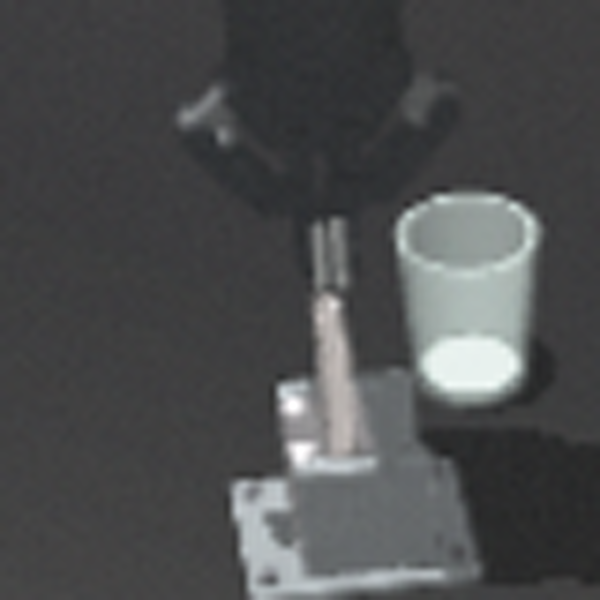

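View pics/m_wrist.png

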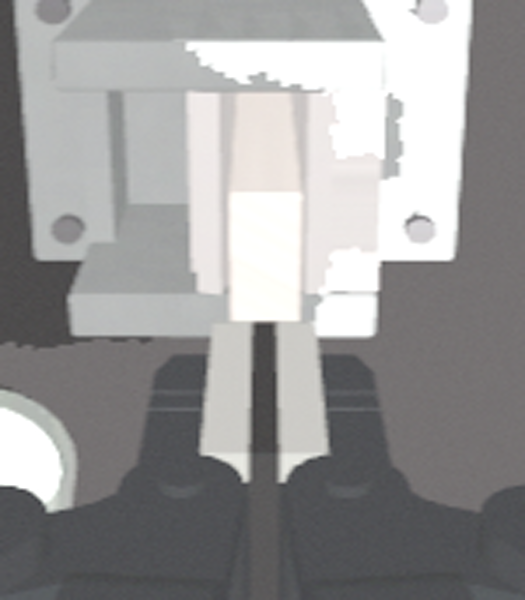

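Emit:
carry_out([
  {"dx": 0,"dy": 0,"dz": 2.5,"rx": 0,"ry": 0,"rz": 0,"hand": 1},
  {"dx": 0,"dy": 0,"dz": 5,"rx": 0,"ry": 0,"rz": 0,"hand": 1},
  {"dx": 0,"dy": 0,"dz": 5,"rx": 0,"ry": 0,"rz": 0,"hand": 1},
], force=20)

```text
t: 16.9
tool_pos: [0.4725, -0.2547, 0.1115]
ee_rot: [-0.0, 0.776, 0.631, -0.0]
wrist_force: [0.1, 0.5, 0.1]
gripper_width: -0.0001
```

```bash
python3 - <<'E'
from h import *
from rig import arm
s=arm.sense(); print(s["tool_pos"],s["wrist_force"])
d=arm.snapshot("wrist"); 
cv2.imwrite("pics/n_wrist.png",cv2.resize(d["pixels"][150:350,200:350],None,fx=3.5,fy=3,interpolation=cv2.INTER_CUBIC))
d=arm.snapshot("side"); cv2.imwrite("pics/n_side.png",cv2.resize(d["pixels"][90:150,220:280],(600,600),interpolation=cv2.INTER_CUBIC))
E
```

```text
[ 0.47248432 -0.25469375  0.11145814] [0.12244421 0.52231228 0.07694405]
```

View pics/n_side.png

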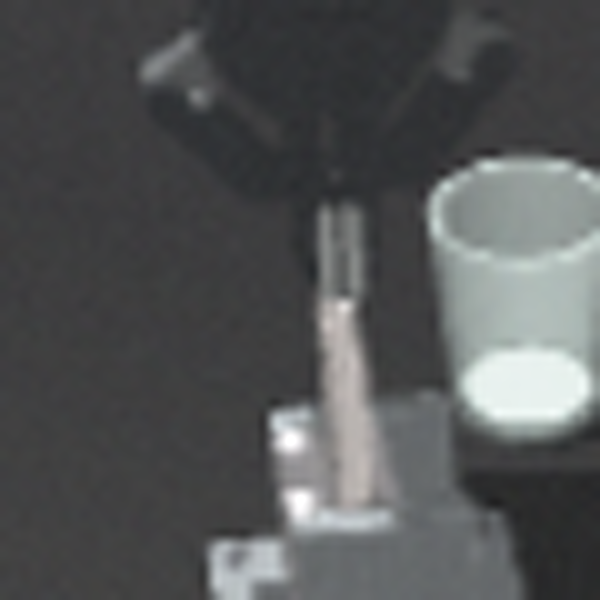

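View pics/n_wrist.png

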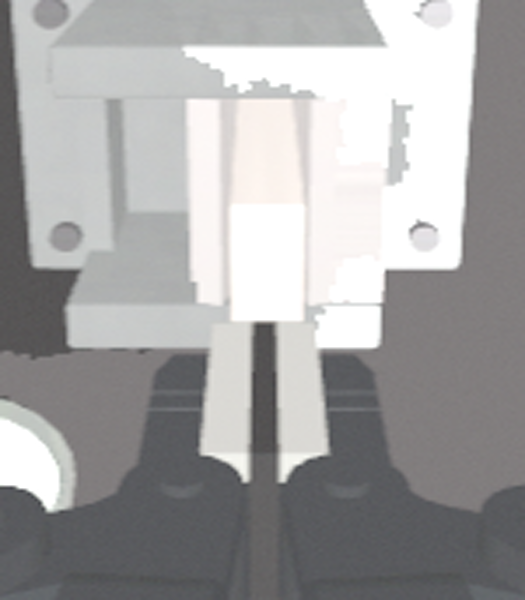

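Emit:
carry_out([
  {"dx": 0,"dy": 0.2,"dz": 3,"rx": 0,"ry": 0,"rz": 0,"hand": 1},
  {"dx": 0,"dy": 0.2,"dz": 6,"rx": 0,"ry": 0,"rz": 0,"hand": 1},
  {"dx": 0,"dy": 0.2,"dz": 6,"rx": 0,"ry": 0,"rz": 0,"hand": 1},
], force=20)

```text
t: 17.3
tool_pos: [0.4726, -0.2547, 0.1052]
ee_rot: [-0.0, 0.776, 0.631, -0.001]
wrist_force: [-1.0, 0.2, -0.2]
gripper_width: 0.0003
```

Emit:
carry_out([
  {"dx": 0,"dy": 0,"dz": 2,"rx": 0,"ry": 0,"rz": 0,"hand": 1},
  {"dx": 0,"dy": 0,"dz": 4,"rx": 0,"ry": 0,"rz": 0,"hand": 1},
  {"dx": 0,"dy": 0,"dz": 6,"rx": 0,"ry": 0,"rz": 0,"hand": 1},
], force=20)

```text
t: 17.6
tool_pos: [0.4725, -0.2547, 0.099]
ee_rot: [-0.0, 0.776, 0.631, -0.001]
wrist_force: [0.7, 0.3, -0.5]
gripper_width: 0.0002
```

Emit:
carry_out([
  {"dx": 0,"dy": 0,"dz": 1,"rx": 0,"ry": 0,"rz": 0,"hand": 1},
], force=20)

```text
t: 17.7
tool_pos: [0.4725, -0.2546, 0.0978]
ee_rot: [-0.0, 0.776, 0.631, -0.001]
wrist_force: [1.0, 0.2, -0.5]
gripper_width: -0.0005
```

Emit:
carry_out([
  {"dx": 0,"dy": 0,"dz": 0.8,"rx": 0,"ry": 0,"rz": 0,"hand": 1},
], force=20)

```text
t: 17.8
tool_pos: [0.4725, -0.2546, 0.0969]
ee_rot: [-0.0, 0.776, 0.631, -0.001]
wrist_force: [0.8, 0.8, -0.1]
gripper_width: -0.0003
```

Emit:
carry_out([
  {"dx": 0,"dy": 0.2,"dz": 0.8,"rx": 0,"ry": 0,"rz": 0,"hand": 1},
], force=20)

```text
t: 17.9
tool_pos: [0.4727, -0.2547, 0.096]
ee_rot: [-0.0, 0.776, 0.631, -0.001]
wrist_force: [0.8, 0.2, -0.8]
gripper_width: 0.0001
```

Emit:
carry_out([
  {"dx": 0,"dy": 0,"dz": 0.7,"rx": 0,"ry": 0,"rz": 0,"hand": 1},
], force=20)

```text
t: 18.0
tool_pos: [0.4727, -0.2547, 0.0953]
ee_rot: [-0.0, 0.776, 0.631, -0.001]
wrist_force: [-0.4, -1.1, -0.2]
gripper_width: -0.0001
```

Emit:
carry_out([
  {"dx": 0,"dy": 0,"dz": 0.7,"rx": 0,"ry": 0,"rz": 0,"hand": 1},
], force=20)

```text
t: 18.1
tool_pos: [0.4727, -0.2547, 0.0945]
ee_rot: [-0.0, 0.776, 0.631, -0.001]
wrist_force: [-0.3, 0.2, 0.4]
gripper_width: 0.0
```

Emit:
carry_out([
  {"dx": 0,"dy": 0,"dz": 0.7,"rx": 0,"ry": 0,"rz": 0,"hand": 1},
], force=20)

```text
t: 18.2
tool_pos: [0.4727, -0.2547, 0.0938]
ee_rot: [-0.0, 0.776, 0.631, -0.001]
wrist_force: [-0.1, -0.7, -0.1]
gripper_width: -0.0002
```

Emit:
carry_out([
  {"dx": 0,"dy": 0,"dz": 0.7,"rx": 0,"ry": 0,"rz": 0,"hand": 1},
], force=20)

```text
t: 18.3
tool_pos: [0.4727, -0.2547, 0.0931]
ee_rot: [-0.0, 0.776, 0.631, -0.001]
wrist_force: [-0.5, 0.2, -0.3]
gripper_width: -0.0002
```

```bash
python3 - <<'E'
from h import *
from rig import arm
d=arm.snapshot("wrist"); 
cv2.imwrite("pics/o_wrist.png",cv2.resize(d["pixels"][180:350,200:350],None,fx=3.5,fy=3.5,interpolation=cv2.INTER_CUBIC))
d=arm.snapshot("side"); cv2.imwrite("pics/o_side.png",cv2.resize(d["pixels"][90:150,220:280],(600,600),interpolation=cv2.INTER_CUBIC))
E
```

```text
(no output)
```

View pics/o_side.png

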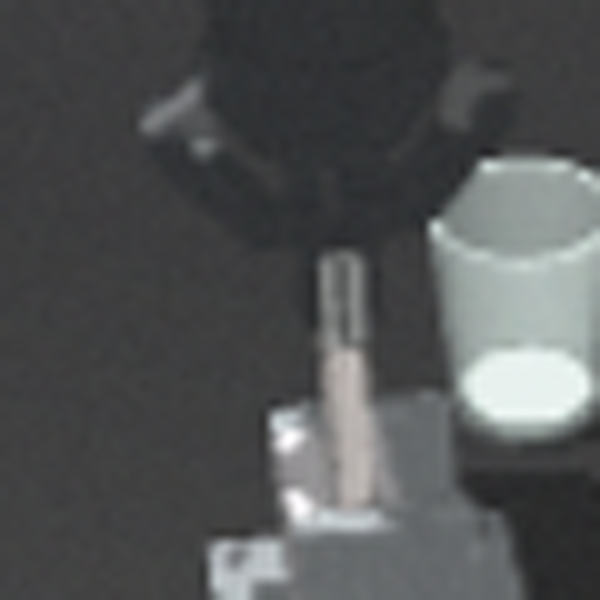

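View pics/o_wrist.png

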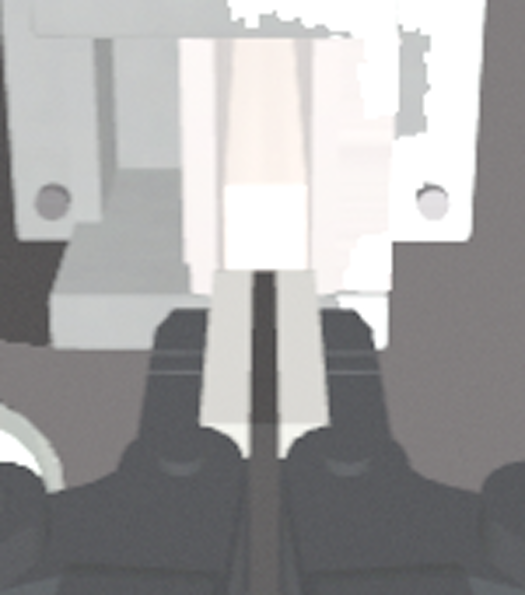

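Emit:
carry_out([
  {"dx": 0,"dy": 0,"dz": 0.7,"rx": 0,"ry": 0,"rz": 0,"hand": 1},
], force=20)

```text
t: 18.5
tool_pos: [0.4728, -0.2548, 0.0925]
ee_rot: [-0.0, 0.776, 0.631, -0.0]
wrist_force: [0.1, 0.1, 7.4]
gripper_width: 0.0
```

Emit:
carry_out([
  {"dx": 0,"dy": 0,"dz": 0.7,"rx": 0,"ry": 0,"rz": 0,"hand": 1},
], force=20)

```text
t: 18.6
tool_pos: [0.473, -0.2548, 0.0925]
ee_rot: [0.0, 0.776, 0.631, -0.0]
wrist_force: [-1.7, 0.3, 7.6]
gripper_width: 0.0001
```

Emit:
carry_out([
  {"dx": 0,"dy": 0,"dz": 0.7,"rx": 0,"ry": 0,"rz": 0,"hand": 1},
], force=20)

```text
t: 18.7
tool_pos: [0.4731, -0.2548, 0.0925]
ee_rot: [0.0, 0.776, 0.631, -0.0]
wrist_force: [-2.4, 1.6, 5.6]
gripper_width: -0.0003
```

Emit:
carry_out([
  {"dx": 0,"dy": 0,"dz": 0.7,"rx": 0,"ry": 0,"rz": 0,"hand": 1},
], force=20)

```text
t: 18.8
tool_pos: [0.4731, -0.2548, 0.0926]
ee_rot: [0.001, 0.776, 0.631, -0.0]
wrist_force: [-2.4, 1.8, 6.0]
gripper_width: -0.0001
```

Emit:
carry_out([
  {"dx": 0,"dy": -0.4,"dz": 1.1,"rx": 0,"ry": 0,"rz": 0,"hand": 1},
], force=20)

```text
t: 18.9
tool_pos: [0.473, -0.2549, 0.0925]
ee_rot: [0.001, 0.776, 0.631, 0.0]
wrist_force: [-0.9, 1.0, 9.2]
gripper_width: 0.0004
```

Emit:
carry_out([
  {"dx": 0,"dy": -0.3,"dz": 1.3,"rx": 0,"ry": 0,"rz": 0,"hand": 1},
], force=20)

```text
t: 19.0
tool_pos: [0.4731, -0.2549, 0.0925]
ee_rot: [0.002, 0.775, 0.631, 0.001]
wrist_force: [-2.1, 2.5, 10.4]
gripper_width: 0.0003
```

Emit:
carry_out([
  {"dx": 0,"dy": 0,"dz": -3,"rx": 0,"ry": 0,"rz": 0,"hand": 1},
  {"dx": 0,"dy": 0,"dz": -20,"rx": 0,"ry": 0,"rz": 0,"hand": 1},
  {"dx": 0,"dy": 0,"dz": -60,"rx": 0,"ry": 0,"rz": 0,"hand": 1},
  {"dx": 0,"dy": 0,"dz": -100,"rx": 0,"ry": 0,"rz": 0,"hand": 1},
  {"dx": 0,"dy": 0,"dz": -110,"rx": 0,"ry": 0,"rz": 0,"hand": 1},
  {"dx": 0,"dy": 0,"dz": -110,"rx": 0,"ry": 0,"rz": 0,"hand": 1},
  {"dx": 0,"dy": 0,"dz": -110,"rx": 0,"ry": 0,"rz": 0,"hand": 1},
], force=20)

```text
t: 19.7
tool_pos: [0.4726, -0.2546, 0.2013]
ee_rot: [0.002, 0.775, 0.631, 0.001]
wrist_force: [-0.3, -0.4, -0.3]
gripper_width: -0.0004
```

```bash
python3 - <<'E'
from h import *
from rig import arm
s=arm.sense(); print(s["t"],s["tool_pos"],s["wrist_force"])
d=arm.snapshot("wrist"); cv2.imwrite("pics/p_wrist.png",d["pixels"])
d=arm.snapshot("side"); cv2.imwrite("pics/p_side.png",cv2.resize(d["pixels"][80:280,180:380],(600,600),interpolation=cv2.INTER_CUBIC))
E
```

```text
19.7 [ 0.47260239 -0.25458754  0.20126268] [-0.27611154 -0.40873491 -0.28590055]
```

View pics/p_side.png

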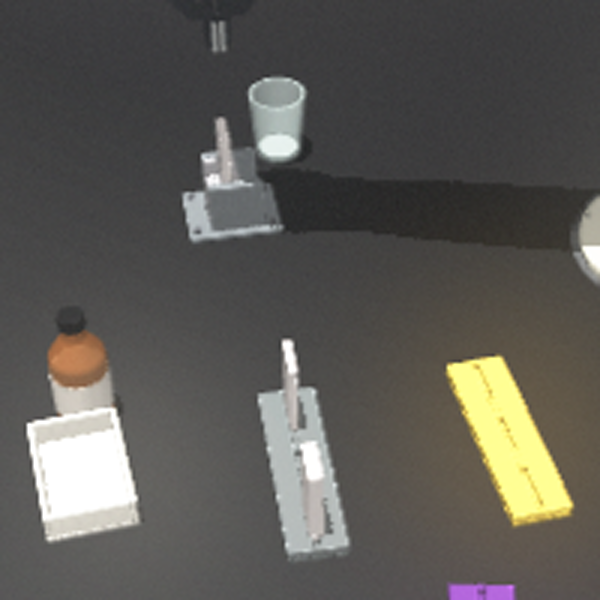

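View pics/p_wrist.png

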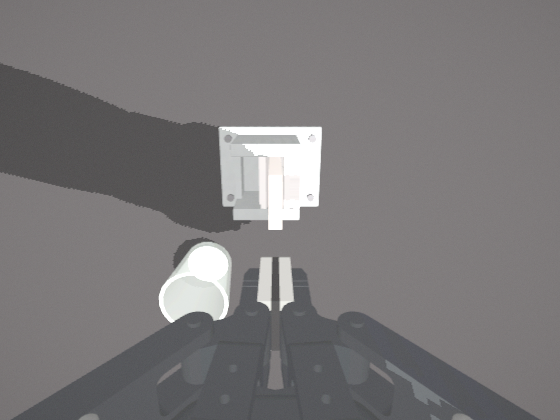

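The plate stands upright in the holder slot. The other two plates are still in the rack, the bystanders have not moved, and the gripper is clear of everything.

```bash
python3 -c "
from rig import arm
print(arm.finish_job())"
```

```text
the job is handed in; nothing more can be done
None
```

The 11 mm plate is standing foot down in the cell holder, pushed onto the bed by about 2 mm and released. I handed the job in at about 20 s on the robot's clock.

**Which plate:** I pinched only the middle plate, so I did not compare all three by finger opening. It read 10.0–10.3 mm at 20 N but only about 8.2 mm at 70 N, so the reading alone was not conclusive. The wrist camera measured the three plate tops at 8.4, 11.2 and 13.9 mm, which makes the middle one the 11 mm plate.

**Pressing in:** Sliding drag read about 4.3 N and the bed gave from about TCP z = 88.3 mm. I pushed to 86.1 mm at 10.3 N, which is about 2.0–2.2 mm of give.

**After letting go:**
- The camera suggested the plate rose by up to 0.5 mm, leaving perhaps 1.5 mm of give.
- I then pressed on its top with the closed fingers up to 10.4 N, and it moved about 0.1 mm or less. By force that points to about 2 mm, so the two checks disagree: the final give is somewhere between 1.5 and 2 mm.
- The fingertips touched the plate top about 33 mm behind the stated TCP, so the plate had been held only near its top edge. It did not slip.

**Last pictures:** The plate is upright in the slot, and the other two stand in the rack. The bottle, beaker and tray are undisturbed, and the gripper is well clear with no force on the wrist.

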